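# Fetch the powder jar from behind the reagent bottles and set it on the balance

### The job

The squat powder jar has to go on the balance, but it stands at the back of the grey bottle tray, hemmed in by three reagent bottles. Move all three bottles upright into the empty steel spill tray, then set the jar upright in the middle of the balance pan, and only after that put every bottle back upright in its own place in the grey tray, where it stood at the start, to within about a centimetre. Do not tip a bottle or the jar over, and leave the weighing bottle, the rubber stopper and the brass weight where they are.

Things in the scene. Friction and masses are not known exactly. Their poses are not given: they have to be found in the camera images.
- amber_bottle: Closed round bottle of brown glass with a white label and a narrow black screw cap. 54 mm diameter up to 86 mm height, shoulder narrowing to 25 mm at 103 mm, neck 23 mm, cap 28 mm diameter from 112 to 138 mm (its top). About 0.28 kg. Origin: centre of its underside; z up along the bottle. Grip it by the cap from above. Which of the three bottles stands left, right or in front of the jar differs.
- square_bottle: Closed square bottle of white plastic with a grey screw cap. 52 x 52 mm in section up to 84 mm height, shoulder narrowing to a 29 mm neck at 94 mm, cap 34 mm diameter from 102 to 126 mm (its top). About 0.25 kg. Origin: centre of its underside; x and y square to its sides, z up. Grip it by the cap from above.
- wide_bottle: Closed round laboratory bottle of clear glass, white inside its lower half, with a wide blue screw cap. 56 mm diameter up to 78 mm height, shoulder narrowing to a 41 mm neck at 88 mm, cap 46 mm diameter from 95 to 122 mm (its top). About 0.27 kg. Origin: centre of its underside; z up. Grip it by the cap from above.
- powder_jar: Squat closed jar: white plastic body 47 mm diameter, 26 mm high, under an aluminium screw lid 50 mm diameter that reaches up to 42 mm (its top). About 0.12 kg. Origin: centre of its underside; z up. It stands in the middle of the back row of the grey tray, with a bottle about 62 mm to its left, one to its right and one in front (between centres).
- bottle_tray: Fixed grey plastic tray, 176 mm (x) by 220 mm (y), in which the three bottles and the jar stand. Floor 3 mm thick, rim 3 mm thick and 20 mm high. Origin: centre of its underside on the bench; x points to its back (the jar's row is at x about +30 mm, the front bottle at x about -32 mm), y to its left, z up.
- spill_tray: Fixed shallow tray of stainless steel, 176 mm (x) by 270 mm (y), empty at the start: the side area for the bottles. Floor 3 mm thick, rim 3 mm thick and 20 mm high. Origin: centre of its underside on the bench; y along its long side, z up. Three bottles fit in a row along y, 78 mm apart.
- pan_center (a point): Centre of the top face of the balance's round steel pan (120 mm diameter, flat, 74 mm above the bench, rigid). The balance is a fixed white bench balance, 230 mm (x) by 180 mm (y); its display and keys are at its front, the pan is 35 mm behind its middle. x points to the back of the balance, z up.
- weighing_bottle: Small low clear-glass weighing bottle with a knobbed lid, 28 mm diameter, 41 mm high, loose in a front corner of the grey tray, left or right. Bystander: leave it. Origin: centre of its underside.
- stopper: Dark rubber stopper standing on its narrow end, 31 mm diameter, 26 mm high, loose in the other front corner of the grey tray. Bystander: leave it. Origin: centre of its underside.
- weight: Brass calibration weight of the balance: cylinder 32 mm diameter, 32 mm high, with a knob on top to 46 mm, standing loose on the bench to the left, between and beyond the trays. Bystander: leave it. Origin: centre of its underside.

How it is judged:
By the outcome, as a careful person would: the job done as asked, in the order asked, and still so for the second after the job is handed in, with the robot touching nothing.
It also fails if it takes over 144 s, if anything falls off the work surface, if the arm or the gripper's body presses on something with over 40 N, if the wrist force passes 120 N, or if a joint passes its speed limit or range.

### The arm

A 6-joint arm with a two-finger parallel gripper is mounted at the origin on the work surface. World frame = base frame: x ahead of the robot, y to its left, z up, the work surface at z = 0. Lengths are in mm, angles in degrees, forces in N, time in s.
With the tool pointing down it reaches from about 350 to 850 mm from the base axis. Payload 8.1 kg.
Tool frame: the origin (TCP) lies at the very end of the fingers, on their centre line; the grasp point (between the pads) lies 19 mm behind it; z points along the fingers, y is the direction in which the jaws open and shut (so a half turn about z gives the same grasp; the last joint's range is limited). The gripper opens to 85 mm and grips with 20 to 120 N. Pads are 22 mm wide; open, the fingers measure 114 mm over their backs; the gripper's body (76 mm by 85 mm) begins 54 mm behind the grasp point. The pads swing forward as they close: fully open they stand 13 mm farther back than shut.
Start: joints at [66.956, 7.471, 85.268, -0, 87.261, -4.893], TCP at [186.895, 570.154, 231.292] pointing down, gripper open.
Joint ranges: [-169.43, 169.43], [-51.17, 129.36], [1.28, 143.12], [-76.62, 256.62], [0, 156.53], [-152.29, 152.29]. Speed limits (degrees/s): [136.94, 136.94, 159.86, 180, 180, 180].

### API

Orientations are given as [roll, pitch, yaw] about the fixed x, y, z axes, in that order (R = Rz(yaw) Ry(pitch) Rx(roll)).
In Python, from bench import sensors, viewer, job gives the robot as it stands.
- The arm moves only by the shell command python3 -m pendant 'ROWS' [FORCE]. ROWS is JSON, one flat list of numbers, 5 for each row, row after row: the shift along the world's x, y, z in mm, then the turn about the world's z in rad, then the finger opening in mm, from 0 to 85.4. In form: [x, y, z, twist, hand, x, y, z, twist, hand, ...]. A call has 1 to 12 rows; each row shifts and turns the pose as measured when the row begins; what a row does not reach is not made up. A row lasts 1/12 s, in which the tool goes at most 41.7 mm and 7.16 degrees, less where a joint would pass 70% of its speed; a pose out of reach is approached as far as the arm can. A call with a gripper value outside its range is refused whole. The fingers move at their own pace and stop on an object; FORCE is the grip in N (left out, the last holds). Time passes only in rows, so rows that do not move let the fingers close. It gives the time, the measured TCP pose, the force and the opening at its end, in the units of the state.
- sensors.sense(): the state, without advancing time (a new reading comes with each control period).
- viewer.snapshot(name): name is "side" or "top"; returns a dict with "frame" (384x512x3 uint8, blue, green, red), "z_map" (384x512 float32, mm along the optical axis (not along the pixel's ray), 0 where there is no reading), "fx", "fy", "cx", "cy" (pixels), "k1" (the pictures are not rectified: a ray, as slopes to the right and down, at radius r is drawn at 1 + k1 r^2 times it, then the intrinsics apply), "view" (4x4, takes a point from world to camera coordinates). Camera axes: x right, y down, z forward; pixel columns grow to the right and rows downward; lengths in mm; the calibration is good to about 2 mm. A picture is of the moment at which its call begins.
- job.hand_in(): hands the job in, once; it reports no verdict.
The state is a dict: "time": time; "joint_pos": joint angles; "qd": joint speeds; "joint_efforts": joint torques, N m; "tool_pos": TCP position; "tcp_rot": TCP orientation; "ft_force": force on the tool from outside, world axes, zero at the start; "wrist_torque": the same for the moment, N m; "finger_gap": finger opening in mm.
Only numpy, scipy, OpenCV 4.12 (cv2) and the standard library are available. Lean on these libraries where they do the work, as an engineer would, in place of code of your own. Each camera call takes 0.05 s, during which the arm holds its last target.

## Working session

There is one attempt and no reset: what is moved stays moved. The work goes in short steps, Python scripts to look and compute and a shell command to move; the robot and the scene stay as the last step left them, time stands still between calls to the robot, and variables do not carry over. Pictures are saved under pics/ and viewed, and the job is handed in when it is done.

```bash
ls; mkdir -p pics; python3 - <<'E'
from bench import sensors, viewer
import cv2
print(sensors.sense())
for n in ("side","top"):
    s=viewer.snapshot(n); cv2.imwrite(f"pics/{n}0.png",s["frame"])
    print(n,{k:s[k] for k in("fx","fy","cx","cy","k1")}); print(s["view"].round(3))
E
```

```text
pics
{'time': 0.0, 'joint_pos': array([ 6.69557769e+01,  7.51636903e+00,  8.53304418e+01,  9.82235107e-04,
        8.72625294e+01, -4.89223395e+00]), 'qd': array([ 0.01914125,  0.00520664,  0.04448485,  0.04326926, -0.06739892,
        0.03394839]), 'joint_efforts': array([-1.37484194e-04, -5.69374180e+01, -5.00574124e+01, -4.72702743e-05,
        1.44221078e-02, -1.61290825e-05]), 'tool_pos': array([186.66564087, 569.6292616 , 230.2201612 ]), 'tcp_rot': array([-1.79891142e+02, -1.03021869e-02,  1.61847953e+02]), 'ft_force': array([-0.90985579,  0.0668922 ,  0.47346689]), 'wrist_torque': array([-0.03247791, -0.0230292 ,  0.00488361]), 'finger_gap': 85.23117141583177}
side {'fx': 415.2655855390281, 'fy': 415.2655855390281, 'cx': 249.14895941320728, 'cy': 191.0927006261609, 'k1': 0.0314169015618054}
[[ 9.750000e-01 -2.230000e-01 -1.200000e-02 -5.384330e+02]
 [-1.760000e-01 -7.330000e-01 -6.570000e-01  1.209150e+02]
 [ 1.380000e-01  6.430000e-01 -7.530000e-01  1.106571e+03]
 [ 0.000000e+00  0.000000e+00  0.000000e+00  1.000000e+00]]
top {'fx': 487.5954351693834, 'fy': 487.5954351693834, 'cx': 260.93743088953926, 'cy': 191.60068986159766, 'k1': -0.009972799640190053}
[[-1.600000e-02 -1.000000e+00  7.000000e-03 -2.662500e+01]
 [-9.950000e-01  1.500000e-02 -1.030000e-01  5.264790e+02]
 [ 1.030000e-01 -8.000000e-03 -9.950000e-01  1.309922e+03]
 [ 0.000000e+00  0.000000e+00  0.000000e+00  1.000000e+00]]
```

View pics/top0.png

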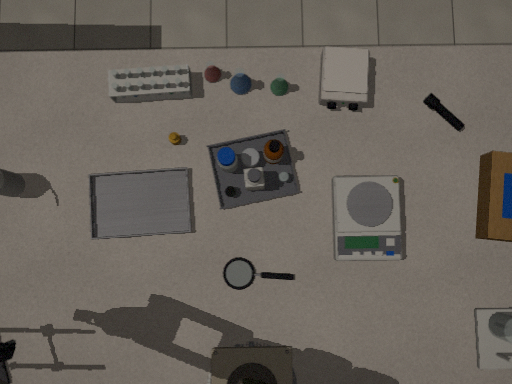

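View pics/side0.png

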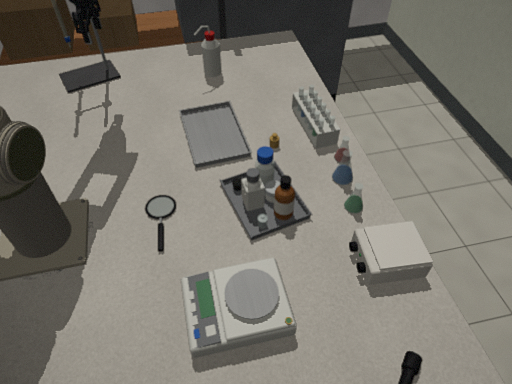

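```bash
cat > h.py <<'E'
import numpy as np, cv2
from bench import sensors, viewer
def K(s): return np.array([[s["fx"],0,s["cx"]],[0,s["fy"],s["cy"]],[0,0,1]]),np.array([s["k1"],0,0,0,0.])
def slopes(s,px):
    k,d=K(s); return cv2.undistortPoints(np.array(px,float).reshape(-1,1,2),k,d).reshape(-1,2)
def at_z(s,px,z):
    V=s["view"];R=V[:3,:3];c=-R.T@V[:3,3]
    r=np.c_[slopes(s,px),np.ones(len(px))]@R
    return c+r*((z-c[2])/r[:,2])[:,None]
def cloud(s):
    h,w=s["z_map"].shape;v,u=np.mgrid[:h,:w];px=np.c_[u.ravel(),v.ravel()]
    z=s["z_map"].ravel();p=np.c_[slopes(s,px),np.ones(len(px))]*z[:,None]
    V=s["view"];P=(p-V[:3,3])@V[:3,:3];P[z==0]=np.nan
    return P.reshape(h,w,3)
def proj(s,P):
    k,d=K(s);V=s["view"]
    return cv2.projectPoints(np.array(P,float),cv2.Rodrigues(V[:3,:3])[0],V[:3,3],k,d)[0].reshape(-1,2)
def crop(s,x0,y0,x1,y1,f,name):
    cv2.imwrite(name,cv2.resize(s["frame"][y0:y1,x0:x1],None,fx=f,fy=f,interpolation=cv2.INTER_CUBIC))
E
python3 - <<'E'
from h import *
s=viewer.snapshot("top"); crop(s,200,120,310,215,7,"pics/t1.png")
np.save("top0.npy",s,allow_pickle=True)
C=cloud(s); sub=C[120:215,200:310].reshape(-1,3); col=s["frame"][120:215,200:310].reshape(-1,3)
# cap heights
for lo,hi,n in((112,134,'121-134'),(134,150,'amber'),(38,52,'jar/weigh')):
    m=(sub[:,2]>lo)&(sub[:,2]<hi); print(n,m.sum())
    print(sub[m][:,:2].min(0),sub[m][:,:2].max(0))
s2=viewer.snapshot("side");np.save("side0.npy",s2,allow_pickle=True); crop(s2,210,130,320,245,5,"pics/s1.png")
# height map picture
hm=np.nan_to_num(C[120:215,200:310,2]); cv2.imwrite("pics/hm.png",cv2.resize(cv2.applyColorMap(np.clip(hm*1.7,0,255).astype(np.uint8),cv2.COLORMAP_JET),None,fx=7,fy=7,interpolation=0))
E
```

```text
121-134 408
[542.9676082  -79.72523973] [633.37457214  77.06828648]
amber 100
[551.82213489 -81.58587204] [645.70343554  -4.38636593]
jar/weigh 329
[ 531.53306014 -106.51909557] [644.72214686  70.06275593]
```

View pics/t1.png

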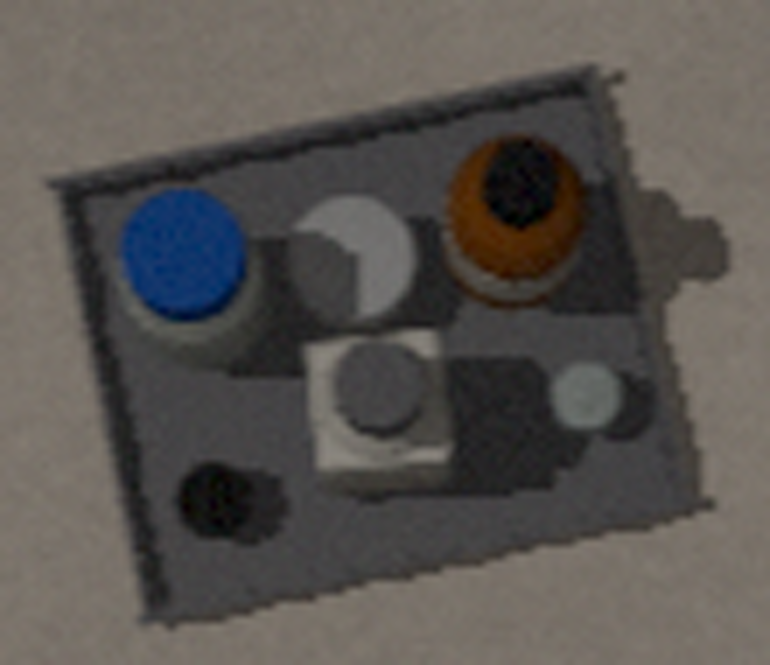

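View pics/hm.png

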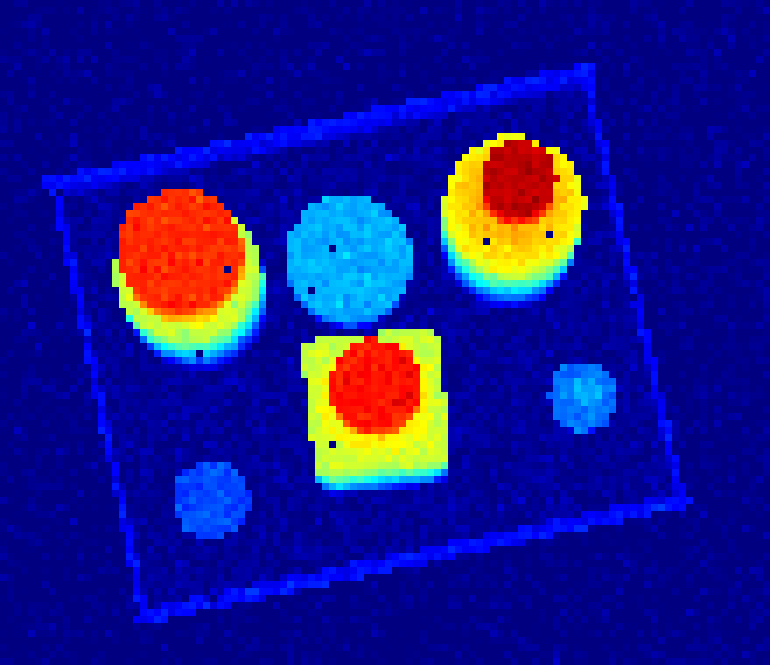

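View pics/s1.png

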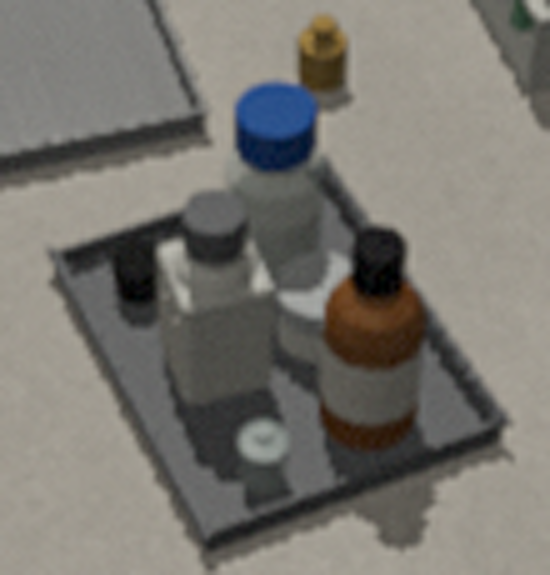

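The crop shows wide (blue) on the left, amber on the right and square in front of the jar. The stopper is front-left and the weighing bottle front-right. The tray is turned about 10°. Next I measure all the poses.

```bash
python3 - <<'E'
from h import *
s=np.load("top0.npy",allow_pickle=True).item(); C=cloud(s)
def comp(box,z0,z1,zt,n):
    u0,v0,u1,v1=box; m=np.zeros(C.shape[:2],np.uint8); Z=np.nan_to_num(C[...,2])
    m[v0:v1,u0:u1]=(Z[v0:v1,u0:u1]>z0)&(Z[v0:v1,u0:u1]<z1)
    k,l,st,ce=cv2.connectedComponentsWithStats(m)
    i=1+np.argmax(st[1:,4]); vv,uu=np.where(l==i); px=np.c_[uu,vv]
    c=px.mean(0); P=at_z(s,px,zt)
    print(n,"area",len(px),"px",c.round(1),"world",at_z(s,[c],zt)[0].round(1),"medz",np.median(C[vv,uu,2]).round(1),"ext",np.ptp(P,axis=0)[:2].round(1),"diam",(2*np.sqrt(len(px)/np.pi)*(-(P[0,2])+1e-9 and 1)).round(1))
comp((200,120,240,180),115,135,125,"wide")
comp((240,160,265,190),115,140,129,"square")
comp((262,130,290,160),130,150,141,"amber")
comp((238,145,262,168),36,55,45,"jar")
comp((220,180,240,202),15,45,29,"stopper")
comp((275,165,292,185),25,60,40,"weighing")
comp((165,130,185,148),15,60,32,"weight")
comp((343,178,400,230),66,85,74,"pan")
# tray rims
Z=np.nan_to_num(C[...,2])
for n,(u0,v0,u1,v1) in dict(bt=(203,125,305,213),st=(82,160,200,245)).items():
    m=np.zeros(Z.shape,np.uint8); m[v0:v1,u0:u1]=(Z[v0:v1,u0:u1]>9)
    k,l,st,ce=cv2.connectedComponentsWithStats(m,connectivity=8)
    for i in range(1,k):
        if st[i,4]>60: print(n,st[i])
    i=1+np.argmax(st[1:,2]*st[1:,3]); vv,uu=np.where(l==i)
    P=at_z(s,np.c_[uu,vv],20)[:,:2].astype(np.float32); r=cv2.minAreaRect(P); print(n,r,cv2.boxPoints(r).round(0).tolist())
# balance
m=np.zeros(Z.shape,np.uint8); m[165:270,320:412]=(Z[165:270,320:412]>30); vv,uu=np.where(m)
r=cv2.minAreaRect(at_z(s,np.c_[uu,vv],55)[:,:2].astype(np.float32)); print("bal",r)
# square body yaw
m=np.zeros(Z.shape,np.uint8); m[160:195,238:268]=(Z[160:195,238:268]>76)&(Z[160:195,238:268]<100);vv,uu=np.where(m)
r=cv2.minAreaRect(at_z(s,np.c_[uu,vv],87)[:,:2].astype(np.float32)); print("sq",r)
E
```

```text
wide area 254 px [225.3 155.4] world [610.4  55.9 125. ] medz 125.2 ext [44.2 43.6] diam 18.0
square area 143 px [253.1 174.8] world [558.8 -14.7 129. ] medz 128.7 ext [33.5 30.7] diam 13.5
amber area 97 px [273.6 145.2] world [631.9 -67.7 141. ] medz 140.9 ext [28.3 25.5] diam 11.1
jar area 259 px [249.5 156.4] world [621.1  -4.8  45. ] medz 45.1 ext [47.2 46.5] diam 18.2
stopper area 97 px [229.7 190.9] world [529.   50.6  29. ] medz 29.4 ext [27.7 27.4] diam 11.1
weighing area 77 px [282.8 176.2] world [566.  -94.9  40. ] medz 36.7 ext [24.9 24.7] diam 9.9
weight area 116 px [173.7 137.6] world [679.2 204.   32. ] medz 33.5 ext [31.1 30.4] diam 12.2
pan area 1615 px [368.5 203.4] world [ 485.4 -318.2   74. ] medz 74.5 ext [122.  122.2] diam 45.3
bt [206 129  93  80 587]
bt [263 139  21  25 406]
bt [215 147  23  26 443]
bt [240 148  19  19 276]
bt [243 165  21  26 435]
bt [278 172  10  10  80]
bt [225 186  11  11  97]
bt ((592.0576171875, -10.533561706542969), (182.2322998046875, 222.75241088867188), 11.358637809753418) [[481.0, 81.0], [525.0, -138.0], [703.0, -102.0], [659.0, 117.0]]
st [ 89 167 102  72 756]
st ((501.7445068359375, 301.7701721191406), (180.8308563232422, 274.6365966796875), 3.3470230102539062) [[403.0, 434.0], [420.0, 159.0], [600.0, 170.0], [584.0, 444.0]]
bal ((450.2250671386719, -315.0993347167969), (181.54969787597656, 228.1295928955078), 89.74763488769531)
sq ((558.6788330078125, -14.752769470214844), (52.38338851928711, 51.37187194824219), 5.518877983093262)
```

```bash
python3 -m pendant '[25,-31,0,0,62,25,-31,0,0,62,25,-31,0,0,62,25,-31,0,0,62,0,0,0,0,62]' 50; python3 -m pendant '[0,0,0,0,62,0,0,0,0,62]'
```

```text
time: 0.62
tool_pos: [286.8, 441.7, 227.8]
tcp_rot: [-179.7, -0.1, 162.3]
ft_force: [-0.6, -0.8, -0.6]
finger_gap: 62.1
time: 0.78
tool_pos: [288.3, 439.8, 227.8]
tcp_rot: [-179.7, -0.1, 162.0]
ft_force: [-0.4, 0.4, -0.1]
finger_gap: 61.7
```

```bash
python3 -m pendant '[26,-31,0,0,62,26,-31,0,0,62,26,-31,0,0,62,26,-31,0,0,62,26,-31,0,0,62,26,-31,0,0,62,26,-31,0,0,62,26,-31,0,0,62,26,-31,0,0,62,26,-31,0,0,62,26,-31,0,0,62,26,-31,0,0,62]'; python3 -m pendant '[5,-6,0,0,62,0,0,0,0,62,0,0,0,0,62]'
```

```text
time: 1.78
tool_pos: [602.4, 70.2, 227.9]
tcp_rot: [179.9, -0.2, 163.9]
ft_force: [0.6, 0.5, 1.0]
finger_gap: 61.9
time: 2.03
tool_pos: [611.7, 59.9, 225.8]
tcp_rot: [180.0, -0.3, 163.6]
ft_force: [0.0, 0.2, 0.5]
finger_gap: 62.2
```

```bash
python3 -m pendant '[-1,-4,-10,0,62,0,0,-25,0,62,0,0,-25,0,62,0,0,-20,0,62,0,0,-10,0,62,0,0,0,0,62,0,0,0,0,62]'; python3 - <<'E'
from h import *
s=viewer.snapshot("side"); crop(s,200,60,330,210,4,"pics/s2.png")
E
```

```text
time: 2.62
tool_pos: [605.5, 66.9, 131.2]
tcp_rot: [179.9, -0.3, 164.4]
ft_force: [-0.8, 0.8, 0.6]
finger_gap: 61.9
```

View pics/s2.png

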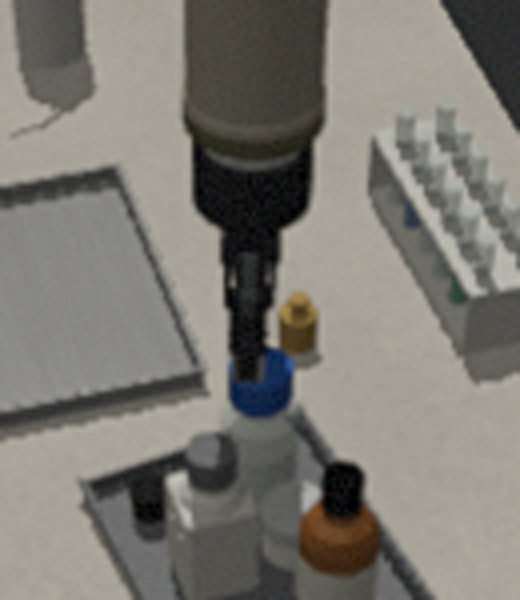

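```bash
python3 -m pendant '[5,-11,0,-0.01,62,0,0,0,0,62,0,0,0,0,62]'
```

```text
time: 2.92
tool_pos: [612.8, 55.8, 135.3]
tcp_rot: [179.8, 0.0, 163.9]
ft_force: [-0.3, 0.1, 0.3]
finger_gap: 61.6
```

```bash
python3 -m pendant '[0,0,0,0,62,0,0,0,0,62]'
```

```text
time: 3.08
tool_pos: [614.4, 55.0, 137.4]
tcp_rot: [179.7, 0.2, 163.8]
ft_force: [0.3, -0.7, -0.5]
finger_gap: 62.2
```

```bash
python3 -m pendant '[-4,1,-12,0,62,0,0,-12,0,62,0,0,-12,0,62]'
```

```text
time: 3.33
tool_pos: [613.2, 55.9, 103.6]
tcp_rot: [179.6, 0.7, 163.8]
ft_force: [-0.2, 0.4, -0.6]
finger_gap: 62.0
```

```bash
python3 -m pendant '[-3,0,-8,0,62,0,0,-4,0,62]'; python3 - <<'E'
from h import *
print(sensors.sense()["tool_pos"],sensors.sense()["tcp_rot"])
s=viewer.snapshot("side"); crop(s,200,60,330,210,4,"pics/s3.png")
print(sensors.sense()["tool_pos"],sensors.sense()["tcp_rot"])
E
```

```text
time: 3.5
tool_pos: [607.4, 55.9, 86.2]
tcp_rot: [179.7, 0.4, 163.8]
ft_force: [0.6, -0.1, -0.4]
finger_gap: 62.3
[607.44489973  55.92752819  86.21844233] [179.66928107   0.37244681 163.7596902 ]
[606.81508583  55.92334479  85.20958361] [179.69583778   0.27911944 163.75937046]
```

View pics/s3.png

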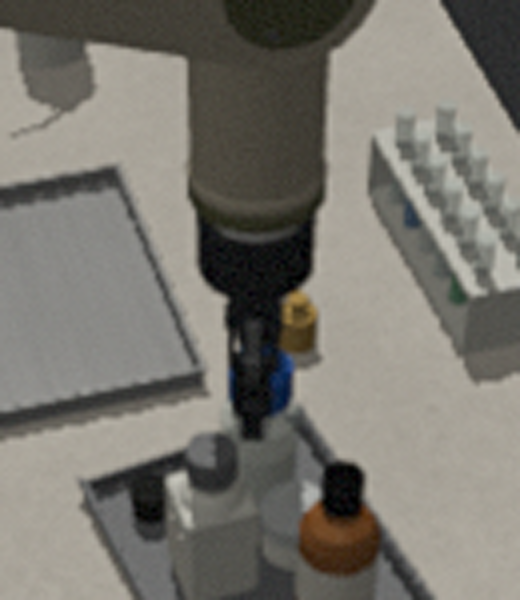

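```bash
python3 -m pendant '[3,0,7,0,62,0,0,0,0,62]'
```

```text
time: 3.72
tool_pos: [608.8, 56.0, 90.9]
tcp_rot: [179.7, 0.1, 163.8]
ft_force: [1.0, -0.2, 1.0]
finger_gap: 62.1
```

```bash
python3 -m pendant '[0,0,0,0,62]';python3 -m pendant '[0,0,0,0,62]'; python3 -c "
from bench import viewer
viewer.snapshot('side');viewer.snapshot('side')
from bench import sensors;print(sensors.sense())"
```

```text
time: 3.8
tool_pos: [609.0, 56.0, 91.3]
tcp_rot: [179.7, 0.1, 163.8]
ft_force: [0.1, 0.0, 0.3]
finger_gap: 61.5
time: 3.88
tool_pos: [609.7, 56.1, 92.1]
tcp_rot: [179.7, 0.2, 163.8]
ft_force: [0.0, 0.4, 0.5]
finger_gap: 62.2
{'time': 3.9833, 'joint_pos': array([  0.32900034,  15.03700719,  91.62517457,   0.22058936,
        73.07577183, -73.50745115]), 'qd': array([-2.82707629e-04,  1.45215431e-01,  3.73588818e-01, -3.54766219e-03,
       -4.87102121e-02,  5.04305785e-02]), 'joint_efforts': array([ 5.33157057e-03, -6.01936483e+01, -4.66298461e+01,  2.60918133e-02,
       -9.25695902e-03, -1.24297961e-05]), 'tool_pos': array([609.61913397,  56.04507582,  92.07879195]), 'tcp_rot': array([179.72300669,   0.1911572 , 163.77225689]), 'ft_force': array([-0.43955041, -0.25230867, -0.57072047]), 'wrist_torque': array([0.00409127, 0.03700345, 0.02309267]), 'finger_gap': 62.08284734640318}
```

```bash
python3 -m pendant '[0,0,0,0,40,0,0,0,0,40,0,0,0,0,40,0,0,0,0,40]' 50; python3 -m pendant '[0,0,0,0,40,0,0,0,0,40]'
```

```text
time: 4.32
tool_pos: [610.2, 56.1, 92.9]
tcp_rot: [179.7, 0.3, 163.8]
ft_force: [0.6, 0.3, -0.2]
finger_gap: 43.9
time: 4.48
tool_pos: [610.2, 56.1, 92.9]
tcp_rot: [179.7, 0.3, 163.8]
ft_force: [0.9, 0.1, -0.4]
finger_gap: 44.3
```

```bash
python3 -m pendant '[0,0,8,0,40,0,0,15,0,40,0,0,20,0,40,0,0,15,0,40,0,0,8,0,40,0,0,0,0,40]'; python3 -m pendant '[0,0,0,0,40]';  python3 - <<'E'
from h import *
s=viewer.snapshot("side"); crop(s,200,60,330,210,4,"pics/s4.png")
E
```

```text
time: 4.98
tool_pos: [606.3, 56.0, 159.2]
tcp_rot: [179.8, -0.2, 163.8]
ft_force: [1.3, -0.1, -2.6]
finger_gap: 44.1
time: 5.07
tool_pos: [606.4, 56.0, 159.4]
tcp_rot: [179.8, -0.2, 163.8]
ft_force: [-0.1, -0.2, -3.6]
finger_gap: 44.2
```

View pics/s4.png

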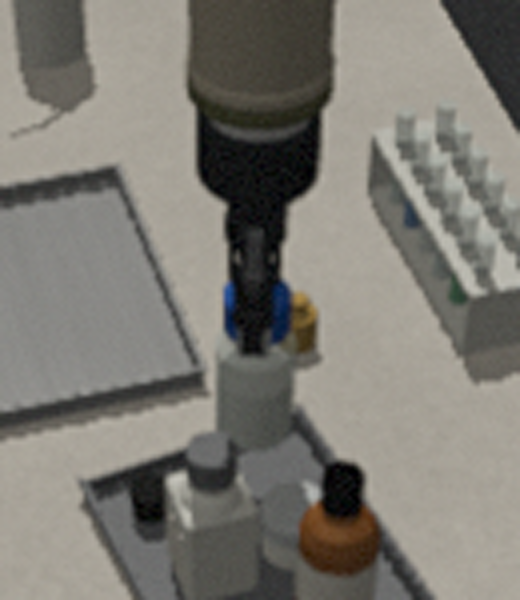

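Holding and upright (cap at about (258,310) in the crop, bottle hanging straight). Carrying to the spill tray.

```bash
python3 -m pendant '[-3,10,0,0,40,-6,20,0,0,40,-10,30,0,0,40,-11,33,0,0,40,-11,33,0,0,40,-11,33,0,0,40,-11,33,0,0,40,-11,33,0,0,40,-10,30,0,0,40,-8,22,0,0,40,-6,14,0,0,40,-2,6,0,0,40]'; python3 -m pendant '[0,0,0,0,40,0,0,0,0,40]'
```

```text
time: 6.12
tool_pos: [487.8, 367.0, 144.0]
tcp_rot: [-179.5, -1.2, 163.5]
ft_force: [0.6, -0.5, -3.5]
finger_gap: 44.0
time: 6.28
tool_pos: [485.3, 368.5, 141.8]
tcp_rot: [-179.4, -1.4, 163.7]
ft_force: [0.3, -0.4, -3.2]
finger_gap: 44.1
```

```bash
python3 -m pendant '[5,7,3,0,40,5,6,3,0,40,0,0,0,0,40]'; python3 -m pendant '[0,0,0,0,40,0,0,0,0,40]'
```

```text
time: 6.53
tool_pos: [496.0, 378.7, 146.4]
tcp_rot: [-179.2, -1.5, 163.5]
ft_force: [1.0, 0.8, -3.0]
finger_gap: 44.1
time: 6.7
tool_pos: [497.2, 377.1, 146.3]
tcp_rot: [-179.2, -1.4, 163.4]
ft_force: [-0.1, -0.5, -2.9]
finger_gap: 43.8
```

```bash
python3 -m pendant '[0,3,-8,0,40,0,3,-12,0,40,0,0,-10,0,40,0,0,-6,0,40,0,0,-3,0,40,0,0,0,0,40]'; python3 -m pendant '[0,0,0,0,40,0,0,0,0,40]'
```

```text
time: 7.2
tool_pos: [496.6, 381.3, 101.2]
tcp_rot: [-179.1, -1.5, 163.3]
ft_force: [-0.5, 0.1, -3.2]
finger_gap: 44.2
time: 7.37
tool_pos: [495.8, 380.9, 100.1]
tcp_rot: [-179.0, -1.6, 163.3]
ft_force: [0.1, -0.4, -2.5]
finger_gap: 44.0
```

```bash
python3 -m pendant '[0,0,-3,0,40,0,0,-2,0,40]'; python3 -m pendant '[0,0,-1,0,40,0,0,0,0,40]';python3 -m pendant '[0,0,-1,0,40]'
```

```text
time: 7.53
tool_pos: [496.5, 381.4, 96.1]
tcp_rot: [-179.0, -1.5, 163.3]
ft_force: [0.4, 0.4, -3.1]
finger_gap: 44.2
time: 7.7
tool_pos: [496.7, 381.5, 95.1]
tcp_rot: [-179.1, -1.5, 163.3]
ft_force: [-0.6, 0.1, -3.3]
finger_gap: 44.0
time: 7.78
tool_pos: [496.9, 381.7, 94.5]
tcp_rot: [-179.1, -1.5, 163.3]
ft_force: [0.1, -0.0, -2.4]
finger_gap: 43.7
```

```bash
python3 -m pendant '[0,0,-1,0,40,0,0,-1,0,40]'; python3 -m pendant '[0,0,-1,0,40]'
```

```text
time: 7.95
tool_pos: [497.3, 381.8, 93.5]
tcp_rot: [-179.1, -1.4, 163.3]
ft_force: [-4.0, -3.3, 8.0]
finger_gap: 43.9
time: 8.03
tool_pos: [497.5, 381.8, 93.6]
tcp_rot: [-179.1, -1.4, 163.3]
ft_force: [-3.8, -2.3, 5.1]
finger_gap: 44.3
```

```bash
python3 -m pendant '[0,0,0,0,60,0,0,0,0,60,0,0,0,0,60]'; python3 - <<'E'
from h import *
print(sensors.sense()["tool_pos"],sensors.sense()["finger_gap"])
s=viewer.snapshot("side"); crop(s,150,40,280,190,4,"pics/s5.png")
E
```

```text
time: 8.28
tool_pos: [498.6, 382.5, 95.2]
tcp_rot: [-179.3, -1.3, 163.3]
ft_force: [0.3, -0.9, 0.2]
finger_gap: 60.0
[498.64501225 382.47503512  95.2177062 ] 59.97857946804572
```

View pics/s5.png

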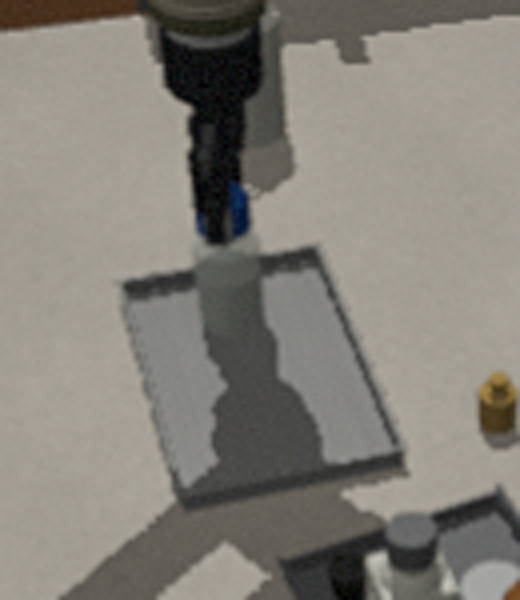

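```bash
python3 -m pendant '[0,0,10,0,60,0,0,20,0,60,0,0,25,0,60,0,0,20,0,52,1,-6,10,0,52,3,-20,5,0,52,5,-35,0,0,52,5,-38,0,0,52,5,-38,0,0,52,6,-38,0,0,52,6,-38,0,0,52,6,-38,0,0,52]'; python3 -m pendant '[6,-38,0,0,52,6,-38,0,0,52,5,-30,0,0,52,3,-15,0,0,52,1,-6,0,0,52,0,0,0,0,52,0,0,0,0,52]'
```

```text
time: 9.33
tool_pos: [534.0, 127.5, 195.5]
tcp_rot: [-179.6, -1.0, 164.0]
ft_force: [1.2, -0.0, 0.3]
finger_gap: 52.1
time: 9.92
tool_pos: [554.6, -16.4, 198.0]
tcp_rot: [-179.5, -0.8, 163.4]
ft_force: [1.2, 0.8, -0.9]
finger_gap: 51.9
```

```bash
python3 -m pendant '[2,1,-10,0,52,1,0,-16,0,52,0,0,-16,0,52,0,0,-10,0,52,0,0,-4,0,52,0,0,0,0,52]'; python3 -m pendant '[0,0,0,0,52]'
```

```text
time: 10.42
tool_pos: [557.5, -7.3, 138.0]
tcp_rot: [-179.6, -0.7, 163.9]
ft_force: [-0.1, 0.4, 0.2]
finger_gap: 51.9
time: 10.5
tool_pos: [557.1, -6.5, 137.6]
tcp_rot: [-179.6, -0.8, 164.0]
ft_force: [0.3, -0.5, 0.1]
finger_gap: 52.0
```

```bash
python3 -m pendant '[1,-7,0,0,52,0,0,0,0,52,0,0,0,0,52]'; python3 -m pendant '[0,0,0,0,52]'
```

```text
time: 10.75
tool_pos: [559.0, -13.4, 139.1]
tcp_rot: [-179.6, -0.7, 164.1]
ft_force: [-0.1, 0.7, 0.6]
finger_gap: 52.1
time: 10.83
tool_pos: [559.6, -13.7, 139.9]
tcp_rot: [-179.6, -0.6, 164.1]
ft_force: [-0.0, 0.5, -0.4]
finger_gap: 51.8
```

```bash
python3 -m pendant '[-1,-1,-8,0,52,0,0,-12,0,52,0,0,-10,0,52,0,0,-6,0,52,0,0,-2,0,52,0,0,0,0,52]'; python3 -m pendant '[0,0,0,0,52]'
```

```text
time: 11.33
tool_pos: [558.4, -15.3, 98.0]
tcp_rot: [-179.7, -0.6, 164.0]
ft_force: [-0.1, -0.0, 1.5]
finger_gap: 52.1
time: 11.42
tool_pos: [557.9, -15.3, 97.3]
tcp_rot: [-179.7, -0.6, 164.0]
ft_force: [-0.2, 0.3, -0.2]
finger_gap: 52.3
```

```bash
python3 -m pendant '[1,1,1,0,28,0,0,0,0,28,0,0,0,0,28,0,0,0,0,28]' 50; python3 -m pendant '[0,0,0,0,28,0,0,0,0,28]'
```

```text
time: 11.75
tool_pos: [559.3, -14.1, 99.0]
tcp_rot: [-179.7, -0.6, 164.0]
ft_force: [-0.0, -0.5, -1.3]
finger_gap: 32.0
time: 11.92
tool_pos: [559.3, -14.0, 99.0]
tcp_rot: [-179.7, -0.6, 164.0]
ft_force: [0.3, -0.6, -1.2]
finger_gap: 31.7
```

```bash
python3 -m pendant '[0,0,8,0,28,0,0,15,0,28,0,0,20,0,28,0,0,15,0,28,0,0,8,0,28,0,0,0,0,28]'; python3 -m pendant '[-2,10,0,0,28,-4,20,0,0,28,-6,30,0,0,28,-6,33,0,0,28,-6,33,0,0,28,-6,33,0,0,28,-6,33,0,0,28,-6,30,0,0,28,-5,24,0,0,28,-4,16,0,0,28,-3,8,0,0,28,0,0,0,0,28]';python3 -m pendant '[0,0,0,0,28,0,0,0,0,28]'
```

```text
time: 12.42
tool_pos: [557.1, -13.8, 168.0]
tcp_rot: [-179.6, -0.8, 164.0]
ft_force: [0.6, -1.0, -1.3]
finger_gap: 32.2
time: 13.42
tool_pos: [489.9, 271.8, 157.4]
tcp_rot: [-179.3, -1.5, 163.8]
ft_force: [0.4, -0.6, -2.4]
finger_gap: 31.9
time: 13.58
tool_pos: [488.9, 271.3, 156.0]
tcp_rot: [-179.2, -1.6, 163.9]
ft_force: [0.0, -0.8, -1.9]
finger_gap: 31.7
```

```bash
python3 -m pendant '[4,8,0,0,28,6,14,0,0,28,4,6,-4,0,28,0,0,-8,0,28,0,0,-10,0,28,0,0,-8,0,28,0,0,-4,0,28,0,0,0,0,28]'; python3 -m pendant '[0,0,0,0,28,0,0,0,0,28]'
```

```text
time: 14.25
tool_pos: [505.9, 294.5, 116.9]
tcp_rot: [-179.0, -1.6, 163.4]
ft_force: [-0.4, 0.0, -2.9]
finger_gap: 32.1
time: 14.42
tool_pos: [505.0, 293.5, 115.6]
tcp_rot: [-178.9, -1.7, 163.4]
ft_force: [0.1, 0.3, -1.8]
finger_gap: 31.8
```

```bash
python3 -m pendant '[-2,4,-4,0,28,0,3,-4,0,28,0,0,-3,0,28,0,0,-1,0,28]'; python3 -m pendant '[0,0,-1,0,28]'; python3 -m pendant '[0,0,-1,0,28]'; python3 -m pendant '[0,0,-1,0,28]'
```

```text
time: 14.75
tool_pos: [503.5, 301.6, 104.1]
tcp_rot: [-179.0, -1.6, 163.3]
ft_force: [-0.1, -0.6, -1.8]
finger_gap: 32.2
time: 14.83
tool_pos: [503.4, 301.8, 103.0]
tcp_rot: [-179.0, -1.6, 163.4]
ft_force: [-0.1, -0.2, -2.3]
finger_gap: 31.8
time: 14.92
tool_pos: [503.4, 301.9, 101.9]
tcp_rot: [-179.0, -1.6, 163.4]
ft_force: [-0.2, -0.5, -1.6]
finger_gap: 31.9
time: 15.0
tool_pos: [503.4, 301.9, 100.9]
tcp_rot: [-179.1, -1.6, 163.4]
ft_force: [-0.6, 0.3, -2.2]
finger_gap: 32.0
```

```bash
python3 -m pendant '[0,0,-1,0,28]'; python3 -m pendant '[0,0,-1,0,28]'; python3 -m pendant '[0,0,0,0,48,0,0,0,0,48,0,0,0,0,48]'
```

```text
time: 15.08
tool_pos: [503.4, 301.9, 99.8]
tcp_rot: [-179.1, -1.6, 163.4]
ft_force: [-0.0, 0.9, -1.8]
finger_gap: 32.1
time: 15.17
tool_pos: [503.6, 302.0, 99.0]
tcp_rot: [-179.1, -1.6, 163.4]
ft_force: [-2.0, -2.4, 8.2]
finger_gap: 32.2
time: 15.42
tool_pos: [504.4, 302.2, 100.0]
tcp_rot: [-179.1, -1.5, 163.4]
ft_force: [-0.5, -0.0, -0.0]
finger_gap: 47.8
```

```bash
python3 -m pendant '[0,0,10,0,48,0,0,20,0,48,0,0,25,0,48,0,0,20,0,46,2,-6,10,0,46,6,-20,5,0,46,11,-34,0,0,46,12,-36,0,0,46,12,-36,0,0,46,12,-36,0,0,46,12,-36,0,0,46,12,-36,0,0,46]'; python3 -m pendant '[12,-36,0,0,46,12,-34,0,0,46,8,-26,0,0,46,5,-15,0,0,46,2,-6,0,0,46,0,0,0,0,46,0,0,0,0,46]';python3 -m pendant '[0,0,0,0,46,0,0,0,0,46]'
```

```text
time: 16.42
tool_pos: [584.2, 57.7, 203.4]
tcp_rot: [-179.5, -1.0, 164.1]
ft_force: [0.7, 0.6, 0.2]
finger_gap: 45.7
time: 17.0
tool_pos: [625.0, -77.8, 206.1]
tcp_rot: [-179.4, -0.8, 163.5]
ft_force: [0.8, 0.7, -0.2]
finger_gap: 46.2
time: 17.17
tool_pos: [624.6, -75.8, 206.2]
tcp_rot: [-179.4, -0.8, 163.6]
ft_force: [-0.5, -0.2, -0.5]
finger_gap: 45.8
```

```bash
python3 -m pendant '[4,4,-8,0,46,3,3,-14,0,46,0,0,-14,0,46,0,0,-10,0,46,0,0,-4,0,46,0,0,0,0,46]'; python3 -m pendant '[0,0,0,0,46]'
```

```text
time: 17.67
tool_pos: [631.8, -61.2, 150.6]
tcp_rot: [-179.5, -0.9, 164.0]
ft_force: [-0.0, -0.2, 0.7]
finger_gap: 45.9
time: 17.75
tool_pos: [631.2, -60.7, 149.6]
tcp_rot: [-179.4, -1.0, 164.1]
ft_force: [-0.6, 1.0, 0.2]
finger_gap: 46.0
```

```bash
python3 -m pendant '[1,-6,0,0,46,0,-1,0,0,46,0,0,0,0,46]'; python3 -m pendant '[0,0,0,0,46]';python3 - <<'E'
from h import *
s=viewer.snapshot("side"); crop(s,220,60,350,210,4,"pics/s6.png")
E
```

```text
time: 18.0
tool_pos: [632.7, -68.2, 150.2]
tcp_rot: [-179.4, -0.9, 164.1]
ft_force: [0.3, 0.4, 1.0]
finger_gap: 45.9
time: 18.08
tool_pos: [633.1, -68.7, 150.9]
tcp_rot: [-179.4, -0.9, 164.1]
ft_force: [-0.1, 0.5, 0.9]
finger_gap: 46.0
```

View pics/s6.png

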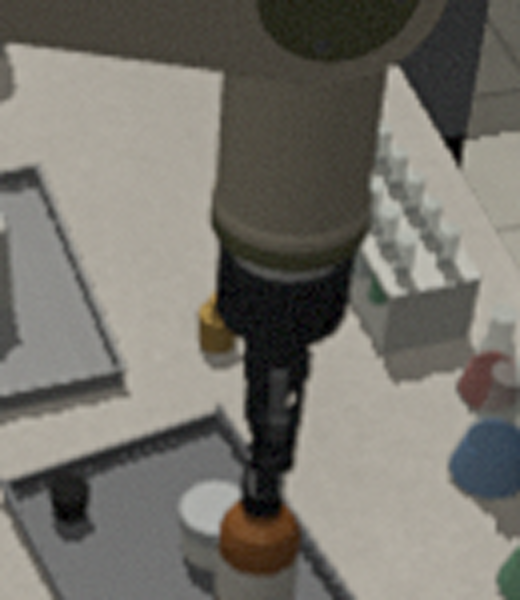

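```bash
python3 -m pendant '[-1,1,-8,0,46,0,0,-12,0,46,0,0,-10,0,46,0,0,-6,0,46,0,0,-2,0,46,0,0,0,0,46]'; python3 -m pendant '[0,0,0,0,46]'
```

```text
time: 18.63
tool_pos: [631.7, -67.7, 108.9]
tcp_rot: [-179.4, -0.8, 164.0]
ft_force: [-0.3, 0.0, -0.2]
finger_gap: 46.0
time: 18.72
tool_pos: [631.2, -67.6, 108.1]
tcp_rot: [-179.4, -0.9, 164.0]
ft_force: [0.4, 0.4, 0.4]
finger_gap: 46.0
```

```bash
python3 -m pendant '[1,0,2,0,22,0,0,0,0,22,0,0,0,0,22,0,0,0,0,22]' 50; python3 -m pendant '[0,0,0,0,22,0,0,0,0,22]'
```

```text
time: 19.05
tool_pos: [632.7, -67.6, 111.0]
tcp_rot: [-179.4, -0.9, 164.0]
ft_force: [0.5, -0.1, -3.8]
finger_gap: 26.0
time: 19.22
tool_pos: [632.5, -67.5, 110.7]
tcp_rot: [-179.4, -0.9, 164.0]
ft_force: [-0.3, 0.4, -1.9]
finger_gap: 26.1
```

```bash
python3 -m pendant '[0,0,8,0,22,0,0,15,0,22,0,0,20,0,22,0,0,20,0,22,0,0,10,0,22,0,0,2,0,22]'; python3 -m pendant '[-4,10,0,0,22,-8,20,0,0,22,-12,27,0,0,22,-13,30,0,0,22,-13,30,0,0,22,-13,30,0,0,22,-13,30,0,0,22,-13,30,0,0,22,-10,24,0,0,22,-7,16,0,0,22,-3,8,0,0,22,0,0,0,0,22]';python3 -m pendant '[0,0,0,0,22,0,0,0,0,22]'
```

```text
time: 19.72
tool_pos: [629.6, -67.0, 187.3]
tcp_rot: [-179.4, -1.3, 164.0]
ft_force: [-0.7, 0.3, -2.6]
finger_gap: 26.0
time: 20.72
tool_pos: [504.2, 201.8, 175.8]
tcp_rot: [-179.2, -2.0, 163.9]
ft_force: [1.3, -0.3, -2.7]
finger_gap: 25.9
time: 20.88
tool_pos: [503.5, 201.4, 174.5]
tcp_rot: [-179.1, -2.0, 164.0]
ft_force: [-0.5, 0.3, -3.1]
finger_gap: 26.1
```

```bash
python3 -m pendant '[1,8,-4,0,22,2,10,-8,0,22,0,5,-12,0,22,0,0,-14,0,22,0,0,-10,0,22,0,0,-5,0,22,0,0,0,0,22]'; python3 -m pendant '[0,0,0,0,22,0,0,0,0,22]'
```

```text
time: 21.47
tool_pos: [508.8, 223.3, 114.5]
tcp_rot: [-179.0, -2.0, 163.6]
ft_force: [-0.3, -0.0, -3.3]
finger_gap: 26.1
time: 21.63
tool_pos: [508.3, 223.0, 113.5]
tcp_rot: [-178.9, -2.1, 163.5]
ft_force: [0.2, 0.8, -2.3]
finger_gap: 26.0
```

```bash
python3 -m pendant '[0,0,-1,0,22]'; python3 -m pendant '[0,0,-1,0,22]'; python3 -m pendant '[0,0,-1,0,22]'
```

```text
time: 21.72
tool_pos: [508.7, 223.0, 113.0]
tcp_rot: [-179.0, -2.1, 163.5]
ft_force: [-0.1, 0.8, -2.3]
finger_gap: 25.8
time: 21.8
tool_pos: [509.1, 223.0, 112.5]
tcp_rot: [-179.0, -2.1, 163.5]
ft_force: [0.2, -0.2, -3.5]
finger_gap: 25.9
time: 21.88
tool_pos: [509.5, 223.1, 112.1]
tcp_rot: [-179.0, -2.0, 163.5]
ft_force: [-0.2, -0.6, -3.3]
finger_gap: 25.9
```

```bash
python3 -m pendant '[0,0,-1,0,22]'; python3 -m pendant '[0,0,-1,0,22]'; python3 -m pendant '[0,0,-1,0,22]'
```

```text
time: 21.97
tool_pos: [509.9, 223.2, 111.6]
tcp_rot: [-179.1, -1.9, 163.5]
ft_force: [0.7, 0.8, -1.8]
finger_gap: 26.1
time: 22.05
tool_pos: [510.2, 223.3, 111.0]
tcp_rot: [-179.1, -1.9, 163.5]
ft_force: [-0.5, -0.7, -2.3]
finger_gap: 25.8
time: 22.13
tool_pos: [510.6, 223.4, 110.8]
tcp_rot: [-179.1, -1.9, 163.5]
ft_force: [-2.4, -1.7, 6.9]
finger_gap: 26.1
```

```bash
python3 -m pendant '[0,0,0,0,46,0,0,0,0,46,0,0,0,0,46]'; python3 -m pendant '[0,0,10,0,46,0,0,20,0,46,0,0,25,0,46,0,0,20,0,46,2,-6,10,0,66,6,-20,5,0,66,14,-28,0,0,66,16,-34,0,0,66,16,-34,0,0,66,16,-34,0,0,66,16,-34,0,0,66,12,-26,0,0,66]'; python3 -m pendant '[6,-12,0,0,66,2,-4,0,0,66,0,0,0,0,66,0,0,0,0,66]'; python3 - <<'E'
from h import *
s=viewer.snapshot("side"); crop(s,150,60,300,230,4,"pics/s7.png")
E
```

```text
time: 22.38
tool_pos: [511.7, 223.7, 112.1]
tcp_rot: [-179.2, -1.7, 163.5]
ft_force: [-0.1, 0.7, 0.1]
finger_gap: 46.1
time: 23.38
tool_pos: [611.1, 2.2, 214.2]
tcp_rot: [-179.4, -1.4, 164.2]
ft_force: [0.8, 0.8, -0.3]
finger_gap: 66.0
time: 23.72
tool_pos: [620.5, -21.7, 214.3]
tcp_rot: [-179.4, -1.3, 163.8]
ft_force: [-0.6, 1.8, 0.1]
finger_gap: 66.1
```

View pics/s7.png

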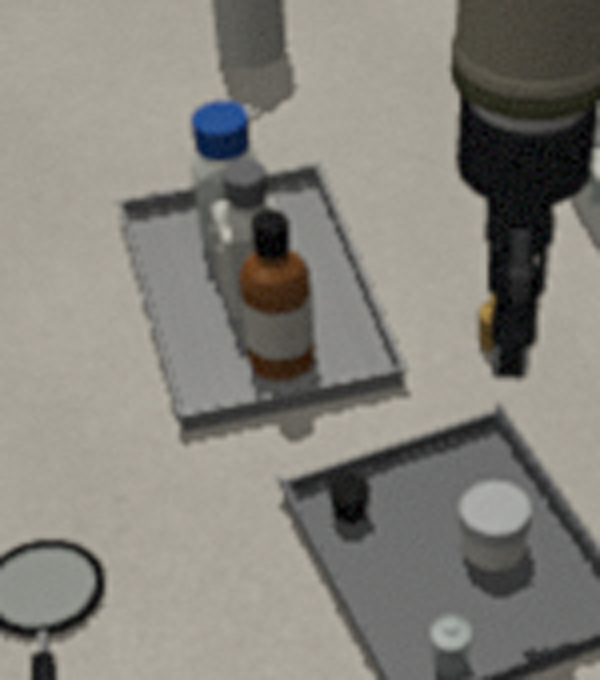

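All three bottles stand upright in the spill tray. The jar is alone at about (495,520) in the crop, with the bystanders untouched. Descending to the jar.

```bash
python3 -m pendant '[0,5,-10,0,66,0,4,-20,0,66,0,0,-25,0,66,0,0,-25,0,66,0,0,-20,0,66,0,0,-12,0,66,0,0,-6,0,66,0,0,0,0,66]'; python3 -m pendant '[0,0,0,0,66]'
```

```text
time: 24.43
tool_pos: [617.0, 2.7, 90.5]
tcp_rot: [-179.6, -1.3, 164.6]
ft_force: [-0.2, 0.3, 0.6]
finger_gap: 65.8
time: 24.52
tool_pos: [616.7, 3.5, 90.5]
tcp_rot: [-179.6, -1.3, 164.7]
ft_force: [0.5, -0.3, -0.1]
finger_gap: 65.8
```

```bash
python3 -m pendant '[4,-7,0,-0.01,66,0,-1,0,0,66,0,0,0,0,66]'; python3 -m pendant '[0,0,-8,0,66,0,0,-10,0,66,0,0,-8,0,66,0,0,-3,0,66,0,0,0,0,66]'; python3 -m pendant '[0,0,0,0,66]'
```

```text
time: 24.77
tool_pos: [623.0, -4.7, 93.8]
tcp_rot: [-179.6, -1.0, 164.1]
ft_force: [-0.9, 0.2, 0.2]
finger_gap: 65.9
time: 25.18
tool_pos: [625.3, -6.0, 64.7]
tcp_rot: [-179.7, -0.7, 164.0]
ft_force: [0.2, -0.1, 0.2]
finger_gap: 65.7
time: 25.27
tool_pos: [624.8, -6.0, 63.9]
tcp_rot: [-179.7, -0.8, 164.0]
ft_force: [-0.4, 0.1, 0.2]
finger_gap: 65.9
```

```bash
python3 -m pendant '[-3,1,-5,0,66,-1,0,-8,0,66,0,0,-8,0,66,0,0,-5,0,66,0,0,-2,0,66,0,0,0,0,66]'; python3 -m pendant '[0,0,0,0,66]'
```

```text
time: 25.77
tool_pos: [619.6, -4.6, 32.4]
tcp_rot: [-179.6, -0.9, 164.0]
ft_force: [0.8, 0.6, -0.8]
finger_gap: 66.1
time: 25.85
tool_pos: [619.4, -4.6, 32.0]
tcp_rot: [-179.6, -0.9, 164.0]
ft_force: [0.2, -0.6, 0.4]
finger_gap: 66.0
```

```bash
python3 -m pendant '[1,0,-5,0,66,0,0,-5,0,66,0,0,-4,0,66,0,0,-1,0,66,0,0,0,0,66]'; python3 -m pendant '[0,0,0,0,66]'
```

```text
time: 26.27
tool_pos: [621.3, -4.6, 16.3]
tcp_rot: [-179.7, -0.8, 164.0]
ft_force: [-0.6, 0.4, 0.2]
finger_gap: 66.1
time: 26.35
tool_pos: [621.2, -4.7, 16.1]
tcp_rot: [-179.7, -0.8, 164.0]
ft_force: [-0.1, 0.5, 0.4]
finger_gap: 66.0
```

```bash
python3 -m pendant '[0,0,-2,0,66,0,0,0,0,42,0,0,0,0,42,0,0,0,0,42]' 50; python3 -m pendant '[0,0,0,0,42,0,0,0,0,42]'; python3 -m pendant '[0,0,6,0,42,0,0,12,0,42,0,0,10,0,42,0,0,4,0,42]'; python3 - <<'E'
from h import *
s=viewer.snapshot("side"); crop(s,200,100,330,240,4,"pics/s8.png")
E
```

```text
time: 26.68
tool_pos: [621.9, -4.7, 14.9]
tcp_rot: [-179.7, -0.7, 164.0]
ft_force: [0.1, -0.6, -1.3]
finger_gap: 48.1
time: 26.85
tool_pos: [622.0, -4.7, 15.0]
tcp_rot: [-179.7, -0.7, 164.0]
ft_force: [-0.3, -0.5, -0.2]
finger_gap: 48.2
time: 27.18
tool_pos: [620.3, -4.5, 48.1]
tcp_rot: [-179.6, -0.9, 164.0]
ft_force: [-0.1, -0.4, 0.1]
finger_gap: 48.4
```

View pics/s8.png

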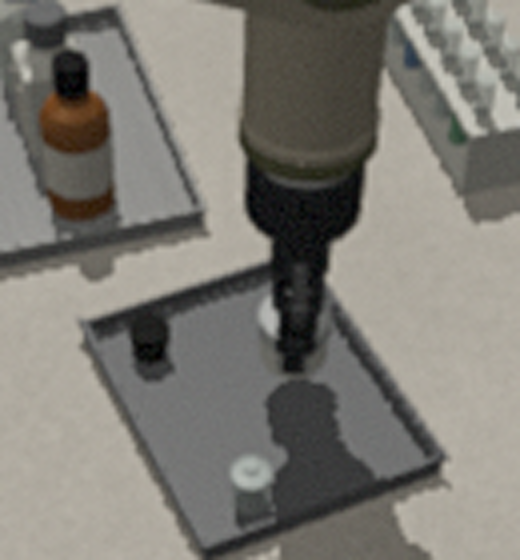

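```bash
python3 -m pendant '[0,0,15,0,42,0,0,22,0,42,0,0,25,0,42,0,0,20,0,42,0,0,10,0,42,0,0,0,0,42]'; python3 -m pendant '[-5,-12,0,0,42,-9,-20,0,0,42,-12,-27,0,0,42,-13,-30,0,0,42,-13,-30,0,0,42,-13,-30,0,0,42,-13,-30,0,0,42,-13,-30,0,0,42,-13,-29,0,0,42,-9,-20,0,0,42,-5,-12,0,0,42,0,0,0,0,42]';python3 -m pendant '[0,0,0,0,42,0,0,0,0,42]'
```

```text
time: 27.73
tool_pos: [620.2, -4.5, 146.5]
tcp_rot: [-179.7, -0.8, 164.0]
ft_force: [0.8, 0.5, -0.5]
finger_gap: 47.9
time: 28.73
tool_pos: [483.5, -286.6, 129.7]
tcp_rot: [-179.8, -1.8, 164.2]
ft_force: [0.5, 1.0, -1.7]
finger_gap: 48.2
time: 28.9
tool_pos: [481.2, -286.8, 127.0]
tcp_rot: [-179.8, -2.0, 164.0]
ft_force: [0.3, 1.0, -0.3]
finger_gap: 48.1
```

```bash
python3 -m pendant '[3,-12,0,0,42,4,-14,0,0,42,0,-6,-4,0,42,0,0,-8,0,42,0,0,-8,0,42,0,0,-4,0,42,0,0,0,0,42]'; python3 -m pendant '[0,0,0,0,42,0,0,0,0,42]'
```

```text
time: 29.48
tool_pos: [489.8, -316.1, 97.8]
tcp_rot: [-180.0, -2.2, 164.4]
ft_force: [-0.1, -0.3, -1.2]
finger_gap: 47.7
time: 29.65
tool_pos: [489.3, -314.6, 96.5]
tcp_rot: [180.0, -2.3, 164.5]
ft_force: [0.8, -0.3, -0.3]
finger_gap: 48.0
```

```bash
python3 -m pendant '[-4,-3,-2,0,42,0,0,-3,0,42,0,0,-2,0,42]'; python3 -m pendant '[0,0,-1,0,42]'; python3 -m pendant '[0,0,-1,0,42]'
```

```text
time: 29.9
tool_pos: [485.5, -317.7, 90.2]
tcp_rot: [-180.0, -2.2, 164.5]
ft_force: [0.3, 0.3, -1.3]
finger_gap: 48.1
time: 29.98
tool_pos: [485.4, -317.8, 89.1]
tcp_rot: [-180.0, -2.2, 164.5]
ft_force: [0.2, -0.2, -1.1]
finger_gap: 47.9
time: 30.07
tool_pos: [485.4, -317.8, 88.0]
tcp_rot: [-180.0, -2.2, 164.5]
ft_force: [0.0, 0.4, -0.5]
finger_gap: 47.8
```

```bash
python3 -m pendant '[0,0,-1,0,42]'; python3 -m pendant '[0,0,-1,0,42]'; python3 -m pendant '[0,0,-1,0,42]'
```

```text
time: 30.15
tool_pos: [485.4, -317.9, 87.0]
tcp_rot: [-180.0, -2.2, 164.5]
ft_force: [-0.8, 0.0, -2.2]
finger_gap: 47.8
time: 30.23
tool_pos: [485.4, -318.0, 86.0]
tcp_rot: [-180.0, -2.2, 164.5]
ft_force: [-3.8, 1.5, 8.2]
finger_gap: 48.1
time: 30.32
tool_pos: [485.4, -318.0, 85.9]
tcp_rot: [-180.0, -2.2, 164.5]
ft_force: [-6.6, 5.2, 14.4]
finger_gap: 48.1
```

```bash
python3 -m pendant '[0,0,0,0,64,0,0,0,0,64,0,0,0,0,64]'; python3 -m pendant '[0,0,8,0,64,0,0,16,0,64,0,0,22,0,64,0,0,25,0,64,0,0,25,0,64,5,15,15,0,55,10,30,5,0,50,10,38,0,0,48,8,38,0,0,48,6,38,0,0,48]';python3 - <<'E'
from h import *
s=viewer.snapshot("top"); crop(s,60,120,420,270,2,"pics/t2.png"); np.save("top1.npy",s,allow_pickle=True)
s2=viewer.snapshot("side"); crop(s2,160,230,310,350,4,"pics/s9.png")
print(sensors.sense()["tool_pos"])
E
```

```text
time: 30.57
tool_pos: [486.0, -318.4, 86.8]
tcp_rot: [-179.9, -2.1, 164.5]
ft_force: [0.6, -0.1, -0.3]
finger_gap: 63.9
time: 31.4
tool_pos: [523.7, -161.1, 213.9]
tcp_rot: [-179.8, -1.8, 163.8]
ft_force: [0.8, -0.3, -0.5]
finger_gap: 47.8
[ 524.25463248 -157.13177476  213.77337421]
```

View pics/t2.png

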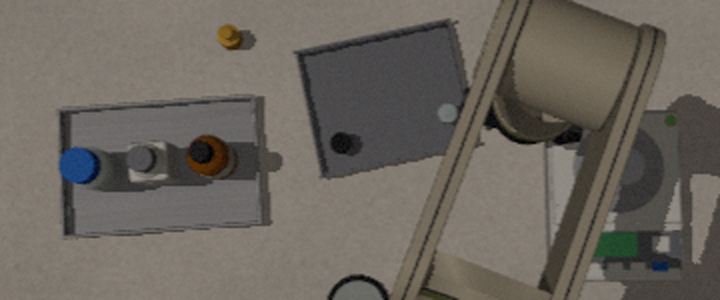

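View pics/s9.png

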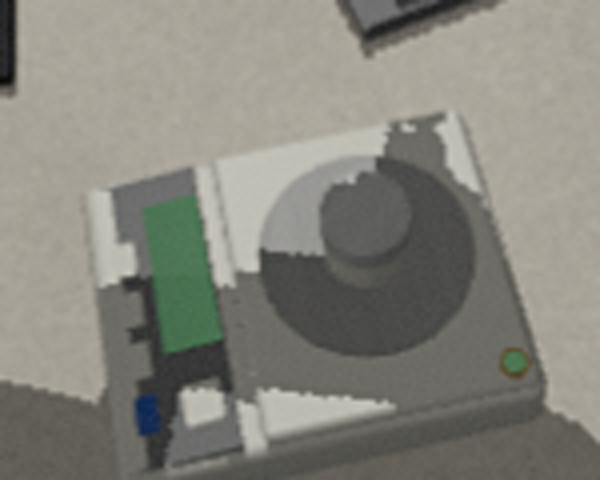

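The jar stands on the pan, its lid at about (365,215) and the pan centre at about (367,255) in the crop. That offset fits its 42 mm height. Measuring the bottles before going back for amber.

```bash
cat >> h.py <<'E'
def comp(s,box,z0,z1,zt,n):
    C=cloud(s);u0,v0,u1,v1=box; Z=np.nan_to_num(C[...,2]); m=np.zeros(Z.shape,np.uint8)
    m[v0:v1,u0:u1]=(Z[v0:v1,u0:u1]>z0)&(Z[v0:v1,u0:u1]<z1)
    k,l,st,ce=cv2.connectedComponentsWithStats(m)
    i=1+np.argmax(st[1:,4]); vv,uu=np.where(l==i); px=np.c_[uu,vv]
    print(n,len(px),at_z(s,[px.mean(0)],zt)[0].round(1),"medz",np.median(C[vv,uu,2]).round(1))
E
python3 - <<'E'
from h import *
s=np.load("top1.npy",allow_pickle=True).item()
comp(s,(85,185,120,220),115,135,125,"wide")
comp(s,(120,180,145,212),115,140,129,"square")
comp(s,(148,180,180,212),130,150,141,"amber")
E
```

```text
wide 270 [495.  377.2 125. ] medz 124.3
square 149 [501.8 296.4 129. ] medz 128.5
amber 100 [508.8 221.5 141. ] medz 140.5
```

```bash
python3 - <<'E'
from h import *
s=viewer.snapshot("side"); C=cloud(s)
Z=np.nan_to_num(C[...,2])
print(proj(s,[[495,377,125],[502,296,129],[509,221,141]]).round(0).tolist())
comp(s,(185,75,225,125),122,128,125,"wide"); comp(s,(195,85,225,125),126.5,132,129,"sq"); comp(s,(200,100,235,130),138,145,141,"amber")
s0=np.load("side0.npy",allow_pickle=True).item()
comp(s0,(240,140,280,175),121,129,125,"wide0"); comp(s0,(235,160,265,190),126.5,132,129,"sq0"); comp(s0,(270,165,300,200),137,145,141,"amber0")
E
```

```text
[[205.0, 89.0], [211.0, 103.0], [217.0, 115.0]]
wide 100 [495.3 377.1 125. ] medz 125.1
sq 62 [502.6 297.  129. ] medz 129.5
amber 55 [509.1 219.3 141. ] medz 140.8
wide0 161 [609.6  51.1 125. ] medz 124.3
sq0 91 [559.3 -19.  129. ] medz 128.5
amber0 77 [631.9 -72.4 141. ] medz 140.4
```

```bash
python3 -m pendant '[0,15,0,0,48,-1,28,0,0,48,-2,36,0,0,48,-2,38,0,0,48,-2,38,0,0,48,-2,38,0,0,48,-2,38,0,0,48,-2,38,0,0,48,-2,34,0,0,48,-2,25,0,0,48,-1,15,0,0,48,0,6,0,0,48]'; python3 -m pendant '[0,0,0,0,48,0,0,0,0,48,0,0,0,0,48]'
```

```text
time: 32.55
tool_pos: [505.2, 189.8, 218.0]
tcp_rot: [-179.6, -1.5, 163.3]
ft_force: [0.8, -0.2, 0.2]
finger_gap: 48.0
time: 32.8
tool_pos: [506.3, 187.9, 218.3]
tcp_rot: [-179.5, -1.5, 163.3]
ft_force: [0.4, -0.6, 0.8]
finger_gap: 48.1
```

```bash
python3 -m pendant '[1,10,-5,0,48,2,14,-12,0,48,0,8,-16,0,48,0,3,-14,0,48,0,0,-8,0,48,0,0,-2,0,48,0,0,0,0,48]'; python3 -m pendant '[0,0,0,0,48,0,0,0,0,48]'
```

```text
time: 33.38
tool_pos: [510.9, 222.6, 155.2]
tcp_rot: [-179.5, -1.5, 162.8]
ft_force: [-0.2, 1.1, -1.2]
finger_gap: 47.9
time: 33.55
tool_pos: [510.9, 222.4, 155.0]
tcp_rot: [-179.4, -1.5, 162.8]
ft_force: [0.8, 0.2, 0.6]
finger_gap: 48.0
```

```bash
python3 -m pendant '[-1,0,-8,0.01,48,0,0,-12,0,48,0,0,-12,0,48,0,0,-8,0,48,0,0,-3,0,48,0,0,0,0,48]'; python3 -m pendant '[0,0,0,0,48]'
```

```text
time: 34.05
tool_pos: [510.8, 222.1, 109.3]
tcp_rot: [-179.6, -1.3, 163.3]
ft_force: [-0.4, 0.5, 0.5]
finger_gap: 48.1
time: 34.13
tool_pos: [510.4, 221.9, 108.7]
tcp_rot: [-179.5, -1.4, 163.3]
ft_force: [-0.9, -0.7, -0.2]
finger_gap: 48.0
```

```bash
python3 -m pendant '[0,0,2,0,22,0,0,0,0,22,0,0,0,0,22,0,0,0,0,22]' 50; python3 -m pendant '[0,0,0,0,22,0,0,0,0,22]'; python3 -m pendant '[0,0,8,0,22,0,0,15,0,22,0,0,20,0,22,0,0,15,0,22,0,0,8,0,22,0,0,0,0,22]'
```

```text
time: 34.47
tool_pos: [510.8, 222.1, 111.5]
tcp_rot: [-179.6, -1.4, 163.3]
ft_force: [-0.5, 0.4, -2.6]
finger_gap: 25.9
time: 34.63
tool_pos: [510.6, 222.1, 111.5]
tcp_rot: [-179.5, -1.4, 163.3]
ft_force: [-0.5, 0.7, -2.9]
finger_gap: 26.1
time: 35.13
tool_pos: [508.5, 221.3, 180.2]
tcp_rot: [-179.4, -1.6, 163.3]
ft_force: [-0.1, 0.7, -2.4]
finger_gap: 25.7
```

```bash
python3 -m pendant '[4,-10,0,0,22,8,-20,0,0,22,12,-27,0,0,22,13,-30,0,0,22,13,-30,0,0,22,13,-30,0,0,22,13,-30,0,0,22,12,-28,0,0,22,10,-22,0,0,22,7,-15,0,0,22,4,-8,0,0,22,0,0,0,0,22]';python3 -m pendant '[0,0,0,0,22,0,0,0,0,22,0,0,0,0,22]'
```

```text
time: 36.13
tool_pos: [615.6, -47.6, 168.9]
tcp_rot: [-179.1, -2.3, 163.5]
ft_force: [0.3, 0.2, -3.3]
finger_gap: 25.9
time: 36.38
tool_pos: [614.0, -46.5, 166.7]
tcp_rot: [-179.2, -2.5, 163.5]
ft_force: [-1.1, 0.7, -2.0]
finger_gap: 25.7
```

```bash
python3 -m pendant '[6,-6,0,0,22,9,-10,0,0,22,5,-6,0,0,22,0,0,0,0,22,0,0,0,0,22]';python3 -m pendant '[0,0,0,0,22,0,0,0,0,22]'
```

```text
time: 36.8
tool_pos: [635.0, -65.1, 167.2]
tcp_rot: [-179.2, -2.5, 163.9]
ft_force: [-0.1, 0.1, -2.4]
finger_gap: 26.3
time: 36.97
tool_pos: [634.9, -64.4, 167.3]
tcp_rot: [-179.2, -2.5, 163.9]
ft_force: [0.7, -0.1, -2.7]
finger_gap: 26.2
```

```bash
python3 -m pendant '[-2,-3,-8,0,22,0,0,-12,0,22,0,0,-12,0,22,0,0,-8,0,22,0,0,-4,0,22,0,0,0,0,22]'; python3 -m pendant '[0,0,0,0,22]'
```

```text
time: 37.47
tool_pos: [630.8, -66.5, 117.1]
tcp_rot: [-179.2, -2.6, 164.0]
ft_force: [0.1, -0.1, -3.8]
finger_gap: 25.8
time: 37.55
tool_pos: [630.2, -66.4, 116.2]
tcp_rot: [-179.2, -2.7, 164.0]
ft_force: [0.3, 0.1, -3.3]
finger_gap: 25.8
```

```bash
python3 -m pendant '[0,0,-2,0,22]'; python3 -m pendant '[0,0,-1,0,22]'; python3 -m pendant '[0,0,-1,0,22]'; python3 -m pendant '[0,0,-1,0,22]'; python3 -m pendant '[0,0,-1,0,22]'
```

```text
time: 37.63
tool_pos: [630.3, -66.3, 114.2]
tcp_rot: [-179.2, -2.7, 164.0]
ft_force: [1.0, -0.3, -3.3]
finger_gap: 25.9
time: 37.72
tool_pos: [630.3, -66.4, 113.1]
tcp_rot: [-179.2, -2.7, 164.0]
ft_force: [-0.0, -0.4, -3.4]
finger_gap: 25.8
time: 37.8
tool_pos: [630.6, -66.4, 112.4]
tcp_rot: [-179.2, -2.7, 164.0]
ft_force: [0.8, 0.4, -2.8]
finger_gap: 26.1
time: 37.88
tool_pos: [630.9, -66.4, 111.7]
tcp_rot: [-179.2, -2.6, 164.0]
ft_force: [-0.2, 0.8, -2.3]
finger_gap: 26.3
time: 37.97
tool_pos: [631.3, -66.5, 111.4]
tcp_rot: [-179.2, -2.6, 164.0]
ft_force: [-0.7, -0.2, 3.6]
finger_gap: 25.9
```

```bash
python3 -m pendant '[0,0,0,0,48,0,0,0,0,48,0,0,0,0,48]'; python3 -m pendant '[0,0,10,0,48,0,0,20,0,48,0,0,25,0,48,0,0,20,0,52,-2,6,10,0,52,-6,20,5,0,52,-10,30,0,0,52,-12,34,0,0,52,-12,34,0,0,52,-12,34,0,0,52,-12,34,0,0,52,-12,34,0,0,52]'; python3 -m pendant '[-12,34,0,0,52,-11,30,0,0,52,-8,24,0,0,52,-6,16,0,0,52,-3,8,0,0,52,0,0,0,0,52,0,0,0,0,52]'; python3 - <<'E'
from h import *
s=viewer.snapshot("top"); crop(s,200,120,410,270,3,"pics/t3.png")
comp(s,(262,130,290,160),130,150,141,"amber")
comp(s,(343,178,400,230),105,125,116,"jar")
comp(s,(343,178,400,230),66,82,74,"pan")
E
```

```text
time: 38.22
tool_pos: [632.7, -66.8, 113.4]
tcp_rot: [-179.2, -2.4, 164.0]
ft_force: [-0.5, -1.9, -0.2]
finger_gap: 47.9
time: 39.22
tool_pos: [552.8, 161.9, 216.6]
tcp_rot: [-179.3, -1.8, 163.3]
ft_force: [-0.4, 0.4, -0.5]
finger_gap: 51.9
time: 39.8
tool_pos: [504.8, 288.7, 220.3]
tcp_rot: [-179.6, -1.7, 163.9]
ft_force: [0.5, 0.6, 0.5]
finger_gap: 52.0
amber 96 [627.4 -65.6 141. ] medz 140.6
jar 308 [ 485.5 -316.7  116. ] medz 116.5
pan 1289 [ 484.7 -316.7   74. ] medz 74.4
```

View pics/t3.png

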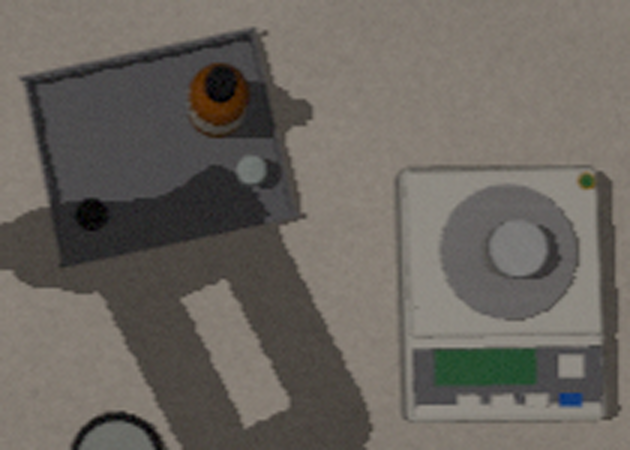

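```bash
python3 -m pendant '[0,4,-10,0,52,0,4,-18,0,52,0,0,-20,0,52,0,0,-16,0,52,0,0,-8,0,52,0,0,-2,0,52,0,0,0,0,52]'; python3 -m pendant '[0,0,0,0,52,0,0,0,0,52]'
```

```text
time: 40.43
tool_pos: [508.8, 289.7, 141.2]
tcp_rot: [-179.6, -1.5, 163.2]
ft_force: [-0.1, -0.1, 0.4]
finger_gap: 51.7
time: 40.6
tool_pos: [509.4, 288.9, 141.7]
tcp_rot: [-179.6, -1.5, 163.1]
ft_force: [-0.2, 0.5, 0.2]
finger_gap: 51.9
```

```bash
python3 -m pendant '[-3,4,0,0,52,-3,5,0,0.005,52,0,0,0,0,52,0,0,0,0,52]'; python3 -m pendant '[0,0,0,0,52]'
```

```text
time: 40.93
tool_pos: [504.6, 299.7, 145.1]
tcp_rot: [-179.8, -1.3, 163.4]
ft_force: [0.1, -0.0, 0.8]
finger_gap: 51.7
time: 41.02
tool_pos: [504.7, 300.2, 145.7]
tcp_rot: [-179.9, -1.3, 163.5]
ft_force: [-0.1, -0.5, 0.3]
finger_gap: 52.4
```

```bash
python3 -m pendant '[-1,-1,-8,0,52,0,0,-12,0,52,0,0,-12,0,52,0,0,-8,0,52,0,0,-4,0,52,0,0,0,0,52]'; python3 -m pendant '[0,0,0,0,52]'
```

```text
time: 41.52
tool_pos: [502.7, 298.7, 96.0]
tcp_rot: [-179.8, -1.3, 163.5]
ft_force: [-0.2, -0.6, -0.8]
finger_gap: 51.9
time: 41.6
tool_pos: [502.2, 298.3, 95.0]
tcp_rot: [-179.7, -1.4, 163.5]
ft_force: [0.7, 0.5, -1.2]
finger_gap: 51.9
```

```bash
python3 -m pendant '[0,0,3,0,28,0,0,1,0,28,0,0,0,0,28,0,0,0,0,28]' 50; python3 -m pendant '[0,0,0,0,28,0,0,0,0,28]'; python3 -m pendant '[0,0,8,0,28,0,0,15,0,28,0,0,20,0,28,0,0,15,0,28,0,0,8,0,28,0,0,0,0,28]'
```

```text
time: 41.93
tool_pos: [502.2, 298.2, 99.4]
tcp_rot: [-179.7, -1.4, 163.5]
ft_force: [-0.3, -0.3, -2.0]
finger_gap: 31.9
time: 42.1
tool_pos: [502.4, 298.3, 99.8]
tcp_rot: [-179.8, -1.4, 163.5]
ft_force: [0.3, 0.4, -1.8]
finger_gap: 32.4
time: 42.6
tool_pos: [500.9, 297.6, 169.4]
tcp_rot: [-179.6, -1.5, 163.5]
ft_force: [0.0, -0.5, -2.0]
finger_gap: 32.3
```

```bash
python3 -m pendant '[2,-10,0,0,28,4,-20,0,0,28,6,-30,0,0,28,6,-33,0,0,28,6,-33,0,0,28,6,-33,0,0,28,6,-33,0,0,28,6,-30,0,0,28,6,-24,0,0,28,5,-16,0,0,28,3,-8,0,0,28,0,0,0,0,28]';python3 -m pendant '[0,0,0,0,28,0,0,0,0,28,0,0,0,0,28]'
```

```text
time: 43.6
tool_pos: [550.9, 8.7, 159.2]
tcp_rot: [-179.3, -2.1, 163.6]
ft_force: [-0.4, 0.6, -2.4]
finger_gap: 31.6
time: 43.85
tool_pos: [549.5, 9.9, 157.5]
tcp_rot: [-179.3, -2.3, 163.6]
ft_force: [0.2, -0.2, -1.1]
finger_gap: 32.1
```

```bash
python3 -m pendant '[4,-8,0,0,28,5,-11,0,0,28,2,-5,0,0,28,0,0,0,0,28,0,0,0,0,28]';python3 -m pendant '[0,0,0,0,28,0,0,0,0,28]'
```

```text
time: 44.27
tool_pos: [561.6, -13.3, 157.6]
tcp_rot: [-179.4, -2.3, 163.9]
ft_force: [-0.5, -0.2, -1.9]
finger_gap: 32.0
time: 44.43
tool_pos: [561.8, -13.5, 157.6]
tcp_rot: [-179.4, -2.3, 163.9]
ft_force: [0.2, -1.0, -2.0]
finger_gap: 31.8
```

```bash
python3 -m pendant '[1,-1,-8,0,28,0,0,-12,0,28,0,0,-12,0,28,0,0,-8,0,28,0,0,-4,0,28,0,0,0,0,28]'; python3 -m pendant '[1,0,0,0,28]'
```

```text
time: 44.93
tool_pos: [561.4, -13.8, 107.5]
tcp_rot: [-179.4, -2.4, 164.0]
ft_force: [-0.2, -0.3, -1.8]
finger_gap: 32.2
time: 45.02
tool_pos: [561.7, -13.6, 106.5]
tcp_rot: [-179.4, -2.5, 164.0]
ft_force: [0.0, -0.3, -1.6]
finger_gap: 31.8
```

```bash
python3 -m pendant '[0,0,-2,0,28,0,0,-1,0,28]'; python3 -m pendant '[0,0,-1,0,28,0,0,-1,0,28]'; python3 -m pendant '[0,0,-1,0,28]'; python3 -m pendant '[0,0,-1,0,28]'
```

```text
time: 45.18
tool_pos: [562.0, -13.6, 103.5]
tcp_rot: [-179.4, -2.5, 164.0]
ft_force: [0.1, -1.0, -2.3]
finger_gap: 31.9
time: 45.35
tool_pos: [562.6, -13.6, 102.1]
tcp_rot: [-179.4, -2.4, 164.0]
ft_force: [-0.3, -1.2, -1.6]
finger_gap: 32.0
time: 45.43
tool_pos: [562.9, -13.7, 101.4]
tcp_rot: [-179.4, -2.4, 164.0]
ft_force: [0.1, -0.4, -3.0]
finger_gap: 32.1
time: 45.52
tool_pos: [563.2, -13.7, 100.6]
tcp_rot: [-179.4, -2.3, 164.0]
ft_force: [-0.8, 0.5, -1.6]
finger_gap: 31.8
```

```bash
python3 -m pendant '[-1,0,-1,0,28]'; python3 -m pendant '[0,0,-1,0,28]'
```

```text
time: 45.6
tool_pos: [562.5, -13.8, 99.9]
tcp_rot: [-179.4, -2.3, 164.0]
ft_force: [-0.9, -0.1, -2.1]
finger_gap: 32.4
time: 45.68
tool_pos: [562.4, -13.7, 98.9]
tcp_rot: [-179.4, -2.3, 164.0]
ft_force: [0.3, 0.6, -3.0]
finger_gap: 32.0
```

```bash
python3 -m pendant '[0,0,-1,0,28]'; python3 -m pendant '[0,0,-1,0,28]'
```

```text
time: 45.77
tool_pos: [562.7, -13.7, 98.6]
tcp_rot: [-179.4, -2.2, 164.0]
ft_force: [-3.4, 1.1, 8.9]
finger_gap: 32.1
time: 45.85
tool_pos: [563.2, -13.8, 98.7]
tcp_rot: [-179.4, -2.2, 164.0]
ft_force: [-2.8, 0.7, 7.0]
finger_gap: 31.9
```

```bash
python3 -m pendant '[0,0,0,0,52,0,0,0,0,52,0,0,0,0,52]'; python3 -m pendant '[0,0,10,0,52,0,0,20,0,52,0,0,25,0,52,0,0,20,0,62,-1,6,10,0,62,-3,20,5,0,62,-6,33,0,0,62,-6,37,0,0,62,-6,37,0,0,62,-6,37,0,0,62,-6,37,0,0,62,-6,37,0,0,62]'; python3 -m pendant '[-6,37,0,0,62,-6,34,0,0,62,-5,24,0,0,62,-3,16,0,0,62,-2,8,0,0,62,0,0,0,0,62,0,0,0,0,62]'; python3 - <<'E'
from h import *
s=viewer.snapshot("top"); crop(s,200,120,310,215,6,"pics/t4.png")
comp(s,(262,130,290,160),130,150,141,"amber")
comp(s,(240,160,268,190),115,140,129,"square")
E
```

```text
time: 46.1
tool_pos: [564.2, -13.9, 100.0]
tcp_rot: [-179.4, -2.0, 164.0]
ft_force: [-0.1, 0.1, 0.5]
finger_gap: 52.1
time: 47.1
tool_pos: [522.2, 234.2, 200.5]
tcp_rot: [-179.5, -1.7, 163.2]
ft_force: [1.3, -0.3, -0.0]
finger_gap: 62.5
time: 47.68
tool_pos: [492.7, 369.4, 201.8]
tcp_rot: [-179.7, -1.8, 163.8]
ft_force: [0.0, -0.7, -0.6]
finger_gap: 61.9
amber 96 [627.4 -65.6 141. ] medz 141.2
square 144 [562.4 -11.4 129. ] medz 128.6
```

View pics/t4.png

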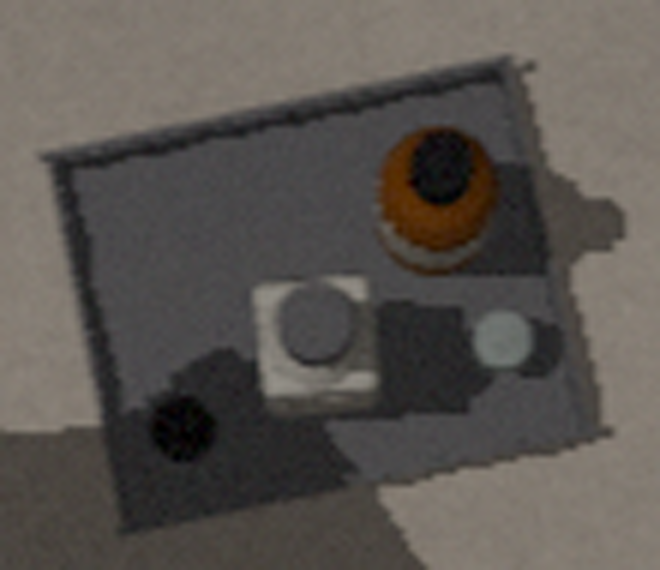

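```bash
python3 -m pendant '[1,5,-10,0,62,1,5,-18,0,62,0,0,-16,0,62,0,0,-10,0,62,0,0,-4,0,62,0,0,0,0,62]'; python3 -m pendant '[0,0,0,0,62,0,0,0,0,62]'
```

```text
time: 48.23
tool_pos: [498.3, 373.7, 140.3]
tcp_rot: [-179.7, -1.6, 163.3]
ft_force: [0.6, -0.1, 0.2]
finger_gap: 62.0
time: 48.4
tool_pos: [498.6, 372.6, 140.2]
tcp_rot: [-179.6, -1.7, 163.2]
ft_force: [0.2, -0.4, 0.4]
finger_gap: 62.1
```

```bash
python3 -m pendant '[-1,4,0,0,62,-1,3,0,0.005,62,0,0,0,0,62,0,0,0,0,62]'; python3 -m pendant '[0,0,0,0,62]'
```

```text
time: 48.73
tool_pos: [497.9, 381.1, 143.3]
tcp_rot: [-179.8, -1.5, 163.5]
ft_force: [1.1, 0.4, 0.1]
finger_gap: 62.1
time: 48.82
tool_pos: [498.0, 381.5, 143.8]
tcp_rot: [-179.9, -1.5, 163.5]
ft_force: [-0.2, -0.0, -1.0]
finger_gap: 61.9
```

```bash
python3 -m pendant '[-1,-2,-8,0,62,0,0,-12,0,62,0,0,-12,0,62,0,0,-8,0,62,0,0,-4,0,62,0,0,0,0,62]'; python3 -m pendant '[0,0,0,0,62]'
```

```text
time: 49.32
tool_pos: [496.1, 378.8, 94.2]
tcp_rot: [-179.8, -1.5, 163.5]
ft_force: [0.0, -0.6, 0.3]
finger_gap: 62.3
time: 49.4
tool_pos: [495.5, 378.4, 93.1]
tcp_rot: [-179.8, -1.6, 163.5]
ft_force: [-0.4, -0.2, -0.5]
finger_gap: 62.3
```

```bash
python3 -m pendant '[0,0,0,0,40,0,0,0,0,40,0,0,0,0,40,0,0,0,0,40]' 50; python3 -m pendant '[0,0,0,0,40,0,0,0,0,40]'; python3 -m pendant '[0,0,8,0,40,0,0,15,0,40,0,0,20,0,40,0,0,15,0,40,0,0,8,0,40,0,0,0,0,40]'
```

```text
time: 49.73
tool_pos: [495.6, 378.5, 93.3]
tcp_rot: [-179.8, -1.6, 163.5]
ft_force: [-0.8, -1.2, -2.4]
finger_gap: 43.8
time: 49.9
tool_pos: [495.5, 378.4, 93.2]
tcp_rot: [-179.7, -1.6, 163.5]
ft_force: [-0.3, 0.8, -2.0]
finger_gap: 44.3
time: 50.4
tool_pos: [493.8, 377.2, 162.2]
tcp_rot: [-179.6, -1.7, 163.5]
ft_force: [0.1, -0.1, -2.4]
finger_gap: 44.2
```

```bash
python3 -m pendant '[4,-10,0,0,40,7,-20,0,0,40,11,-30,0,0,40,12,-33,0,0,40,12,-33,0,0,40,12,-33,0,0,40,12,-33,0,0,40,12,-30,0,0,40,11,-26,0,0,40,8,-17,0,0,40,4,-9,0,0,40,0,0,0,0,40]';python3 -m pendant '[0,0,0,0,40,0,0,0,0,40,0,0,0,0,40]'
```

```text
time: 51.4
tool_pos: [596.0, 82.2, 151.6]
tcp_rot: [-179.2, -2.3, 163.7]
ft_force: [-0.6, 0.7, -2.8]
finger_gap: 44.0
time: 51.65
tool_pos: [594.4, 83.0, 149.6]
tcp_rot: [-179.2, -2.5, 163.7]
ft_force: [0.1, -1.0, -3.1]
finger_gap: 44.4
```

```bash
python3 -m pendant '[5,-9,0,0,40,7,-12,0,0,40,4,-7,0,0,40,0,0,0,0,40,0,0,0,0,40]';python3 -m pendant '[0,0,0,0,40,0,0,0,0,40]'
```

```text
time: 52.07
tool_pos: [611.4, 55.9, 149.8]
tcp_rot: [-179.2, -2.5, 164.0]
ft_force: [0.5, -0.3, -4.1]
finger_gap: 44.2
time: 52.23
tool_pos: [611.6, 55.6, 149.8]
tcp_rot: [-179.2, -2.5, 163.9]
ft_force: [-0.3, 0.4, -3.2]
finger_gap: 44.0
```

```bash
python3 -m pendant '[1,-1,-8,0,40,0,0,-12,0,40,0,0,-12,0,40,0,0,-8,0,40,0,0,-4,0,40,0,0,0,0,40]'; python3 -m pendant '[1,0,0,0,40]'
```

```text
time: 52.73
tool_pos: [611.2, 55.4, 99.6]
tcp_rot: [-179.2, -2.6, 164.0]
ft_force: [0.2, 0.4, -2.4]
finger_gap: 44.0
time: 52.82
tool_pos: [611.4, 55.5, 98.6]
tcp_rot: [-179.1, -2.7, 164.0]
ft_force: [-0.2, 0.6, -3.0]
finger_gap: 44.3
```

```bash
python3 -m pendant '[0,-1,-1,0,40,0,0,-1,0,40]'; python3 -m pendant '[0,0,-1,0,40]'; python3 -m pendant '[0,0,-1,0,40]'; python3 -m pendant '[0,0,-1,0,40]'; python3 -m pendant '[0,0,-1,0,40]'
```

```text
time: 52.98
tool_pos: [611.6, 54.5, 96.6]
tcp_rot: [-179.1, -2.7, 164.0]
ft_force: [-0.6, 0.1, -1.4]
finger_gap: 44.1
time: 53.07
tool_pos: [612.0, 54.5, 96.0]
tcp_rot: [-179.2, -2.7, 164.0]
ft_force: [-0.2, 0.7, -3.1]
finger_gap: 44.3
time: 53.15
tool_pos: [612.3, 54.5, 95.4]
tcp_rot: [-179.2, -2.6, 164.0]
ft_force: [0.1, -0.0, -2.3]
finger_gap: 44.2
time: 53.23
tool_pos: [612.7, 54.4, 94.7]
tcp_rot: [-179.2, -2.6, 164.0]
ft_force: [-0.6, -0.4, -3.1]
finger_gap: 44.3
time: 53.32
tool_pos: [613.0, 54.4, 94.0]
tcp_rot: [-179.2, -2.5, 164.0]
ft_force: [-0.3, 0.7, -2.9]
finger_gap: 44.0
```

```bash
python3 -m pendant '[-1,0,-1,0,40]'; python3 -m pendant '[0,0,-1,0,40]'; python3 -m pendant '[0,0,-1,0,40]'
```

```text
time: 53.4
tool_pos: [612.2, 54.4, 93.2]
tcp_rot: [-179.2, -2.5, 164.0]
ft_force: [0.1, -0.1, -2.5]
finger_gap: 44.4
time: 53.48
tool_pos: [612.5, 54.4, 93.0]
tcp_rot: [-179.2, -2.5, 164.0]
ft_force: [-2.9, 0.8, 5.4]
finger_gap: 44.4
time: 53.57
tool_pos: [612.9, 54.3, 93.0]
tcp_rot: [-179.2, -2.4, 164.0]
ft_force: [-3.4, -0.4, 7.2]
finger_gap: 43.8
```

Contact. Release, rise, and pull well clear to look.

```bash
python3 -m pendant '[0,0,0,0,62,0,0,0,0,62,0,0,0,0,62]'; python3 -m pendant '[0,0,10,0,62,0,0,20,0,62,0,0,25,0,62,0,0,25,0,62,-2,6,15,0,62,-6,20,5,0,62,-10,33,0,0,62,-10,35,0,0,62,-10,35,0,0,62,-10,35,0,0,62,-10,35,0,0,62,-10,35,0,0,62]'; python3 -m pendant '[-10,30,0,0,62,-6,20,0,0,62,-3,10,0,0,62,0,0,0,0,62,0,0,0,0,62]'; python3 - <<'E'
from h import *
s=viewer.snapshot("top"); crop(s,160,120,410,270,3,"pics/t5.png")
comp(s,(200,120,240,180),115,135,125,"wide  (610.4,55.9)")
comp(s,(262,130,290,160),130,150,141,"amber (631.9,-67.7)")
comp(s,(240,160,268,190),115,140,129,"square(558.8,-14.7)")
comp(s,(220,180,240,202),15,45,29,"stopper 529,50.6")
comp(s,(275,165,292,185),25,60,40,"weighing 566,-94.9")
comp(s,(165,130,185,148),15,60,32,"weight 679.2,204")
comp(s,(343,178,400,230),105,125,116,"jar 485.4,-318")
s2=viewer.snapshot("side"); crop(s2,170,60,330,330,2.2,"pics/s10.png")
comp(s2,(240,140,285,180),121,129,125,"wide0 609.6,51.1"); comp(s2,(235,160,275,190),126.5,132,129,"sq0 559.3,-19"); comp(s2,(265,165,300,200),137,145,141,"amber0 631.9,-72.4")
E
```

```text
time: 53.82
tool_pos: [613.9, 54.4, 94.3]
tcp_rot: [-179.3, -2.3, 164.0]
ft_force: [1.2, -0.7, 0.1]
finger_gap: 62.0
time: 54.82
tool_pos: [545.8, 289.2, 210.1]
tcp_rot: [-179.5, -1.7, 163.3]
ft_force: [0.8, -0.0, 0.6]
finger_gap: 61.8
time: 55.23
tool_pos: [522.7, 359.8, 214.6]
tcp_rot: [-179.7, -1.6, 163.8]
ft_force: [0.9, 0.6, -0.4]
finger_gap: 62.3
wide  (610.4,55.9) 251 [611.6  56.1 125. ] medz 125.0
amber (631.9,-67.7) 96 [627.4 -65.6 141. ] medz 140.9
square(558.8,-14.7) 142 [562.3 -11.5 129. ] medz 129.2
stopper 529,50.6 97 [529.   50.6  29. ] medz 28.5
weighing 566,-94.9 77 [566.  -94.9  40. ] medz 36.5
weight 679.2,204 115 [679.4 204.1  32. ] medz 33.5
jar 485.4,-318 307 [ 485.6 -316.6  116. ] medz 116.6
wide0 609.6,51.1 156 [611.3  50.6 125. ] medz 124.0
sq0 559.3,-19 89 [562.2 -15.8 129. ] medz 128.3
amber0 631.9,-72.4 78 [627.2 -70.3 141. ] medz 139.9
```

View pics/t5.png

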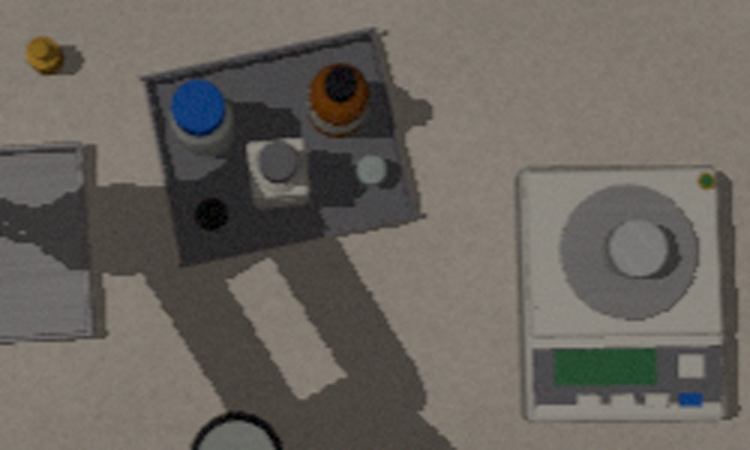

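View pics/s10.png

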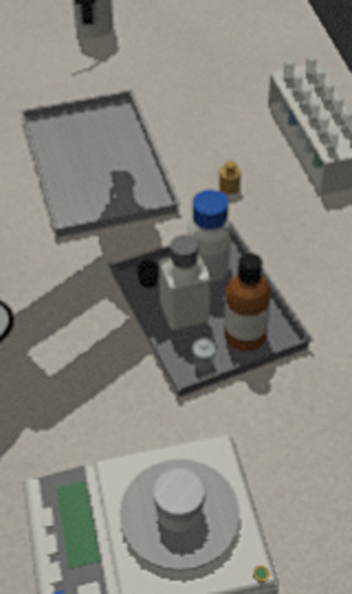

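Both cameras agree: wide is off by 1–2 mm, amber by 5 mm and square by 5 mm. All stand upright, the jar is central on the pan and the bystanders haven't moved. Every error is well inside a centimetre, so I'm handing in.

```bash
python3 -m pendant '[0,0,0,0,62,0,0,0,0,62]'; python3 -c "
from bench import job,sensors
print(sensors.sense()['qd'].round(2)); print(job.hand_in())"
```

```text
time: 55.5
tool_pos: [524.5, 356.1, 214.5]
tcp_rot: [-179.7, -1.6, 163.5]
ft_force: [-0.3, -0.2, 0.5]
finger_gap: 61.8
[-1.52 -0.31  0.4  -0.28  0.1  -0.33]
the job is handed in; nothing more can be done
None
```

The job is done and handed in at about 55.5 s. I moved the wide, square and amber bottles upright into the spill tray and set the jar on the balance pan. I then put amber, square and wide back in their places in the grey tray.

These are the last camera checks, made before handing in:

| Item | Distance from where it should be | Notes |
|---|---|---|
| Jar | about 1.5 mm from the pan centre | upright |
| Wide bottle | about 1–2 mm from its start | upright |
| Square bottle | about 5 mm from its start | upright |
| Amber bottle | about 5 mm from its start | upright |
| Stopper, weighing bottle, brass weight | no more than 0.3 mm | not touched |

- **Bottles not nudged:** both cameras agree on these bottle shifts to within about 1 mm. The 5 mm errors are inside the centimetre allowed, so I left those two bottles alone.
- **Camera disagreement:** the side camera reads absolute y about 4–5 mm lower than the top camera over the grey tray. I therefore judged each shift with the same camera before and after.
- **Forces:** readings printed at the end of each move stayed below about 17 N; I did not see the peaks within moves.
- **Tool tilt:** the tool drifted to a tilt of up to about 2.7° while carrying. The bottles and jar still stood upright after release.
- **At hand-in:** the gripper was open, about 215 mm above the bench over the empty spill tray, and touching nothing. The arm was still drifting slowly, at 1.5°/s or less.

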